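# Slide a row of round test pieces home under the riser

## Task

Put the three round test pieces away in their lane under the riser: slide them along the loading plate together as one straight row, without lifting them and without the row buckling or being pulled apart, and press the row gently home against the spring follower until the catch in the floor has sprung up behind the last piece. Then let go, leaving the row shut in and the mug, tape roll and caliper where they are.

Things in the scene. Friction and masses are not known exactly. Their poses are not given: they have to be found in the camera images.
- store: Store for test pieces, fixed; its place and heading vary. Origin on the bench top in the middle of the lane's mouth; x runs into the lane, y to the left of that, z up. A grey plate 5 mm thick (x -300 to +215 mm, y -78 to +57) carries two rails 18 mm high. The lane between them is 64 mm wide. Before the lane the plate is open on the right.
- straight_edge (a point): Point on the top inner edge of the long left rail, a straight-edge: its inner face lies at y = +32 mm of the store and runs from x = -295 to +205 mm, along the loading plate and on into the lane. Its top is 23 mm above the bench. A piece touching it has its centre at y = +2 mm.
- right_rail (a point): Top inner edge at the start of the right rail: inner face at y = -32 mm of the store, from x = -20 mm into the lane, top 23 mm above the bench. A slanted lead-in in front of it opens to y = -51 mm at x = -57 mm.
- riser_edge (a point): Middle of the underside of the front edge of the white riser shelf that covers the lane: at x = -22 mm of the store, 175 mm above the bench. The shelf is 290 mm wide, its top 195 mm high; things up to 300 mm high stand on it from x = +90 mm on. Its legs stand at x = +60 mm and beyond, y = -130 and +130 mm.
- lane_mouth (a point): Middle of the lane's mouth on the plate's top, 5 mm above the store's origin. About 172 mm beyond it, hidden under the riser, a spring follower meets the row: it pushes back with 3 N at first touch, 7 N when the catch springs up and 11 N at its end, where it is solid, 8 mm deeper. Follower and catch are set together up to 8 mm nearer or farther than 172 and 0 mm.
- catch (a joint): One-way catch in the plate's middle: steel tongue 14 mm wide, 37 mm long, its ramp rising towards the lane to 5.3 mm above the plate; its upright back face lies at x = -8 to +8 mm of the store. 0 rad: up; about 0.13: pressed flush by a piece on it (0.6 N spring). It springs up behind the last piece only if nothing, fingers included, presses on it.
- piece_front: Round aluminium test piece, smooth and lightly oiled (friction about 0.3), 60 mm diameter, 28 mm high, about 0.2 kg, the one nearest to the lane. Origin at the centre of its underside, which stands on the plate 5 mm above the bench; z up. At the start the three stand before the lane in a ragged row, 4 to 19 mm off the straight-edge and 4 to 10 mm apart.
- piece_middle: The middle piece of the row, like piece_front.
- piece_rear: The last piece of the row, nearest to the robot, like piece_front.
- mug: Bystander: mug, 78 mm wide, 101 mm high, right of the store. Origin under its centre.
- tape_roll: Bystander: roll of tape lying flat, 104 mm diameter, 25 mm high, right of the store. Origin under its centre.
- caliper: Bystander: steel caliper lying flat, 258 mm long, left of the store. Origin under its centre.
Not all that is in view belongs to the job. Leave any green or turquoise look-alike of the piece_rear alone.

How it is judged:
By the outcome, as a careful person would: the job done as asked, in the order asked, and still so for the second after the job is handed in, with the robot touching nothing.
It also fails if it takes over 67 s, if anything falls off the work surface, if the arm or the gripper's body presses on something with over 40 N, if the wrist force passes 120 N, or if a joint passes its speed limit or range.

## Robot

A 6-joint arm with a two-finger parallel gripper is mounted at the origin on a cart in front of the work surface, level with it; the furniture and walls round the work are solid. World frame = base frame: x ahead of the robot, y to its left, z up, the work surface at z = 0. Lengths are in m, angles in degrees, forces in N, time in s.
With the tool pointing down it reaches from about 0.4 to 0.825 m from the base axis. Payload 7 kg.
Tool frame: the origin (TCP) lies at the very end of the fingers, on their centre line; the grasp point (between the pads) lies hold_point_z behind it (hold_point_z is the distance from the TCP to the grasp point, in m); z points along the fingers, y is the direction in which the jaws open and shut (so a half turn about z gives the same grasp; the last joint's range is limited). The gripper opens to 88 mm and grips with 3 to 60 N. Pads are 19 mm wide; open, the fingers measure 130 mm over their backs; the gripper's body (78 mm by 193 mm) begins 47 mm behind the grasp point.
Start: joints at [16.507, 20.546, 0.682, 0, -70.136, -16.507], TCP at [0.675, -0, 0.203] pointing down, gripper open.
Joint ranges: [-176.03, 176.03], [-82.01, 121.73], [-58.28, 71.71], [-173.87, 95.51], [-174.79, -0.11], [-173.66, 173.66]. Speed limits (degrees/s): [136.94, 136.94, 172.46, 180, 180, 180].

## Interface

Orientations are given as [roll, pitch, yaw] about the fixed x, y, z axes, in that order (R = Rz(yaw) Ry(pitch) Rx(roll)).
In Python, from plant import get_obs, snapshot, close_job, hold_point_z gives the robot as it stands. The module is installed in compiled form; this text tells all that it offers.
- The arm moves only by the tool jog_arm, never from a script. Its argument "commands" is a list of rows, each a list of 4 numbers: the shift along the world's x, y, z in mm, then the turn about the world's z in degrees. In form: [[x, y, z, turn], ...]. A call has exactly 10 rows; each row shifts and turns the commanded pose from where the row before left it; what a row does not reach is not made up. A row lasts 1/12 s, in which the tool goes at most 41.7 mm and 7.16 degrees, less where a joint would pass 70% of its speed; a pose out of reach is approached as far as the arm can. A call is refused whole if a number of a shift passes 41.7 or a number of a turn 7.16, either way. A call with a gripper value outside its range is refused whole. "fingers" is the finger opening in mm, from 0 to 87.6, set as the call begins (left out, the last holds). The fingers move at their own pace and stop on an object; the grip force is fixed at half the most. Time passes only in rows, so rows that do not move let the fingers close, or fill a call up. It gives the time, the measured TCP pose, the force and the opening at its end, in the units of the state.
- get_obs(): the state, without advancing time (a new reading comes with each control period).
- snapshot(name): name is "scene" or "side" or "wrist"; returns a dict with "image" (420x560x3 uint8, red, green, blue), "fov_y" (degrees; the focal length in pixels is half the picture's height over the tangent of half this angle, whatever the lens; pixels are square), "cx", "cy" (the principal point, pixels), "rvec" (rotation vector, rad) and "tvec" (3), from world to camera coordinates, as OpenCV has them; the wrist camera has in their place "mount" (4x4, takes a point from camera to tool coordinates, whose origin is the TCP and whose axes are the flange's). Camera axes: x right, y down, z forward; pixel columns grow to the right and rows downward; lengths in m; the calibration is good to about 2 mm. A picture is of the moment at which its call begins: read the wrist's pose just before it. There is no depth.
- close_job(): hands the job in, once; it reports no verdict.
The state is a dict: "clock": time; "joint_pos": joint angles; "qvel": joint speeds; "tau": joint torques, N m; "tool_pos": TCP position; "orientation": TCP orientation; "force": force on the tool from outside, world axes, zero at the start; "moment": the same for the moment, N m; "opening": finger opening in m.
Only numpy, scipy, OpenCV 4.12 (cv2) and the standard library are available. Lean on these libraries where they do the work, as an engineer would, in place of code of your own. Each camera call takes 0.05 s, during which the arm holds its last target.

## Working session

There is one attempt and no reset: what is moved stays moved. The work goes in short steps, Python scripts to look and compute and a tool call to move; the robot and the scene stay as the last step left them, time stands still between calls to the robot, and variables do not carry over. Pictures are saved under pics/ and viewed, and the job is handed in when it is done.

Besides the shell and the picture viewer there is one more tool, called after "Emit:" in YAML: its name, and indented under it one key for each argument. jog_arm: Moves the arm, as the interface text tells. Its arguments: {"type":"object","properties":{"commands":{"type":"array","items":{"type":"array","items":{"type":"number"}}},"fingers":{"type":"number"}},"required":["commands"]}

```bash
mkdir -p pics; ls
cat > h.py <<'E'
import numpy as np, cv2
from plant import get_obs, snapshot, close_job, hold_point_z
def snap(name,fn):
    o=get_obs(); s=snapshot(name); cv2.imwrite('pics/'+fn,cv2.cvtColor(s['image'],cv2.COLOR_RGB2BGR)); 
    np.save('pics/'+fn[:-4]+'.npy',{'s':s,'o':o},allow_pickle=True); return s,o
def load(fn):
    d=np.load('pics/'+fn+'.npy',allow_pickle=True).item(); return d['s'],d['o']
def cam(s,o):
    """returns K, Rwc (cam->world), C"""
    H,W=s['image'].shape[:2]; f=H/2/np.tan(np.radians(s['fov_y'])/2)
    K=np.array([[f,0,s['cx']],[0,f,s['cy']],[0,0,1]])
    if 'rvec' in s:
        R,_=cv2.Rodrigues(np.array(s['rvec'],float)); t=np.array(s['tvec'],float).reshape(3)
        return K,R.T,-R.T@t
    from scipy.spatial.transform import Rotation as Ro
    Rt=Ro.from_euler('xyz',o['orientation'],degrees=True).as_matrix()
    M=np.array(s['mount']); 
    return K,Rt@M[:3,:3],np.array(o['tool_pos'])+Rt@M[:3,3]
def ray(s,o,px,z):
    K,R,C=cam(s,o); px=np.atleast_2d(px).astype(float)
    d=(R@np.linalg.inv(K)@np.c_[px,np.ones(len(px))].T).T
    return C+d*((z-C[2])/d[:,2])[:,None]
def proj(s,o,P):
    K,R,C=cam(s,o); q=(K@R.T@(np.atleast_2d(P)-C).T).T
    return q[:,:2]/q[:,2:]
E
python3 - <<'E'
from h import *
o=get_obs(); print(o, hold_point_z)
for n in ['scene','side','wrist']:
    s,o=snap(n,n+'0.png'); print(n,s['fov_y'],s['cx'],s['cy'],cam(s,o)[2], [k for k in s])
E
```

```text
pics
{'clock': 0.0, 'joint_pos': array([ 1.65057252e+01,  2.05887002e+01,  6.32987857e-01, -2.15710275e-02,
       -7.01361708e+01, -1.65077909e+01]), 'qvel': array([-0.03110145,  0.02506851,  0.01510445,  0.13464598, -0.10412895,
       -0.00108042]), 'tau': array([-8.00930356e-04, -5.82726967e+01,  2.93058443e+01,  6.99745238e+00,
        6.93249181e-03, -2.06530804e-04]), 'tool_pos': array([ 6.74455865e-01, -3.87956437e-05,  2.01643064e-01]), 'orientation': array([ 1.79906142e+02, -6.66848004e-03, -9.00094060e+01]), 'force': array([-0.37777273,  0.9484702 ,  0.44873083]), 'moment': array([0.01845799, 0.00259638, 0.01260446]), 'opening': 0.0873296623470057} 0.0188
scene 54.705282701623794 275.5914946624624 213.65917739870252 [-0.08972494 -0.44996359  0.82142354] ['image', 'fov_y', 'cx', 'cy', 'rvec', 'tvec']
side 51.4758156458112 289.6214553311558 221.96809278180825 [ 0.53833251 -0.91989092  0.78679299] ['image', 'fov_y', 'cx', 'cy', 'rvec', 'tvec']
wrist 62.085274934881134 279.07073396038504 205.42384980610288 [ 0.67438934 -0.07209143  0.38393105] ['image', 'fov_y', 'cx', 'cy', 'mount']
```

View pics/scene0.png

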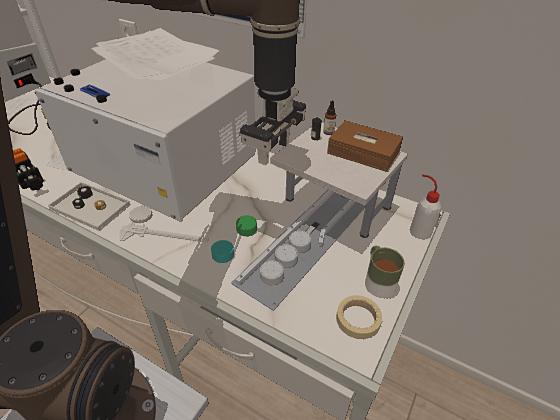

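View pics/side0.png

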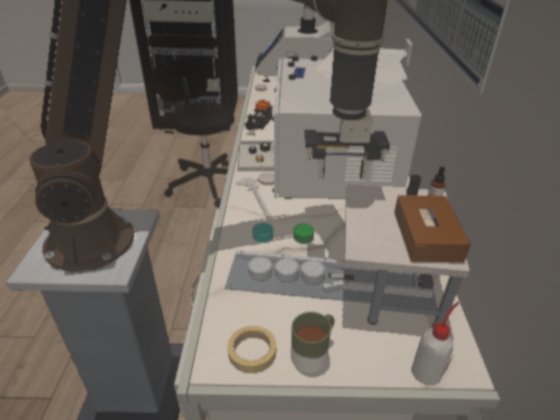

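View pics/wrist0.png

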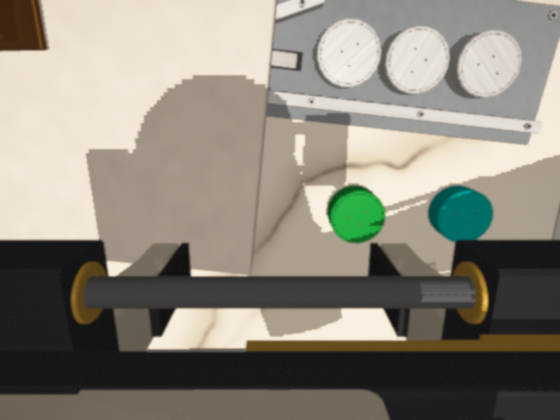

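The wrist view shows the three grey pieces at about (349,53), (418,60) and (490,64). Next to them are the green look-alike (357,214) and the turquoise one (461,214), and the straight-edge rail runs from (275,98) to (540,127). I'll enlarge the crops to check these and the gripper's shape.

Run:
```python
from h import *
s,o=load('wrist0'); im=cv2.cvtColor(s['image'],cv2.COLOR_RGB2BGR)
cv2.imwrite('pics/w0c.png',cv2.resize(im[0:150,250:560],None,fx=2.5,fy=2.5,interpolation=cv2.INTER_CUBIC))
s,o=load('side0'); im=cv2.cvtColor(s['image'],cv2.COLOR_RGB2BGR)
cv2.imwrite('pics/s0c.png',cv2.resize(im[0:300,200:470],None,fx=2,fy=2,interpolation=cv2.INTER_CUBIC))
K,R,C=cam(s,o); p=o['tool_pos']
for h in [0,.05,.066,.1,.15,.2,.25,.3]: print(h,proj(s,o,[p[0],p[1],p[2]+h]).round(1), proj(s,o,[p[0]+.0965,p[1],p[2]+h]).round(1))
```

```text
0 [[340.4 185.3]] [[379.  186.1]]
0.05 [[342.4 167.9]] [[382.  168.8]]
0.066 [[343.  162.1]] [[383.1 163. ]]
0.1 [[344.4 149.4]] [[385.3 150.4]]
0.15 [[346.6 129.9]] [[388.7 130.9]]
0.2 [[348.9 109.1]] [[392.3 110.1]]
0.25 [[351.4  86.9]] [[396.2  88. ]]
0.3 [[354.   63.3]] [[400.3  64.4]]
```

View pics/w0c.png

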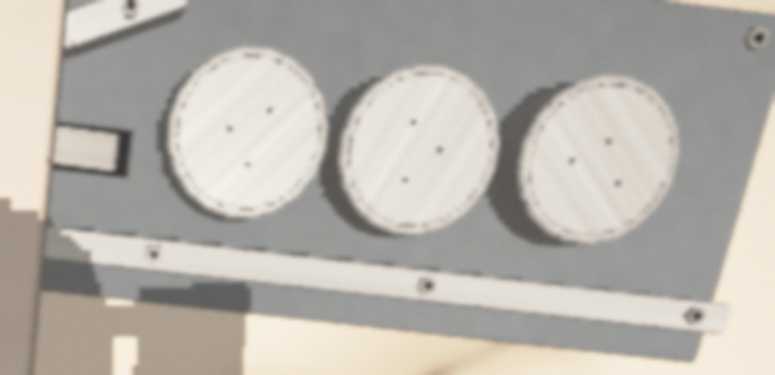

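View pics/s0c.png

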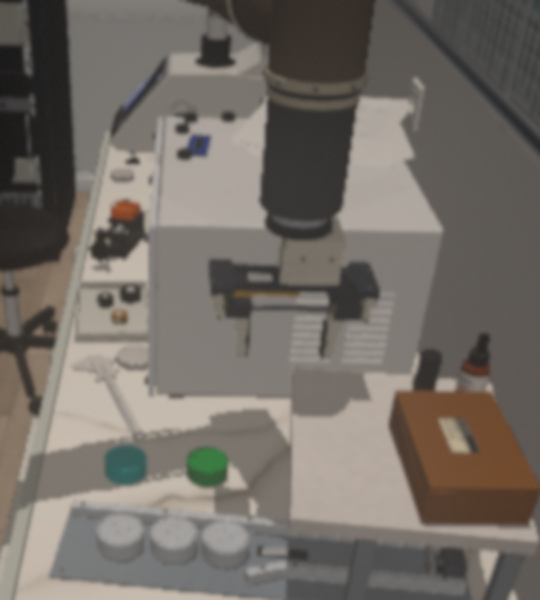

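Run:
```python
from h import *
s,o=load('wrist0'); print(np.array(s['mount']).round(4))
p=o['tool_pos']
for n,b in (('side0',(95,195,290,410)),('scene0',(0,180,220,330))):
    s,o=load(n); im=cv2.cvtColor(s['image'],cv2.COLOR_RGB2BGR).copy()
    r0,r1,c0,c1=b; k=5 if n=='side0' else 3.2
    c=cv2.resize(im[r0:r1,c0:c1],None,fx=k,fy=k,interpolation=cv2.INTER_CUBIC)
    for h in [0,.066,.1,.15,.2]:
        for dx,dy,col in [(0,0,(0,0,255)),(.0965,0,(0,255,0)),(-.0965,0,(255,0,0)),(.0,-.039,(255,0,255)),(.037,-.039,(0,255,255)),(-.037,-.039,(255,255,0))]:
            q=proj(s,o,[p[0]+dx,p[1]+dy,p[2]+h])[0]; cv2.circle(c,(int((q[0]-c0+.5)*k),int((q[1]-r0+.5)*k)),3,col,-1)
    cv2.imwrite('pics/g_%s.png'%n,c)
```

```text
[[ 5.000e-04 -9.629e-01 -2.697e-01  7.210e-02]
 [ 1.000e+00  4.000e-04  1.000e-04  4.000e-04]
 [ 0.000e+00 -2.697e-01  9.629e-01 -1.822e-01]
 [ 0.000e+00  0.000e+00  0.000e+00  1.000e+00]]
```

View pics/g_side0.png

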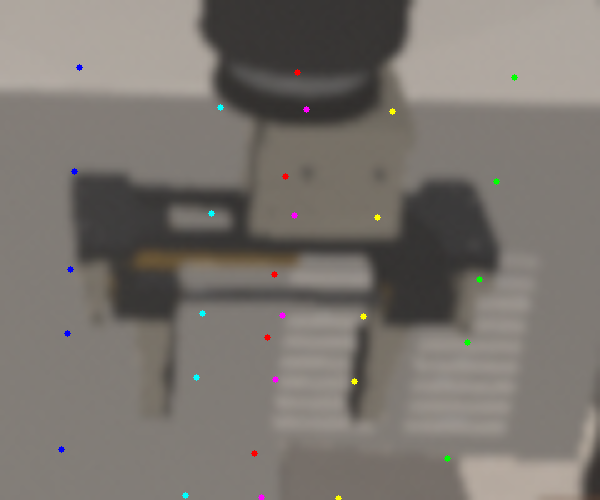

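View pics/g_scene0.png

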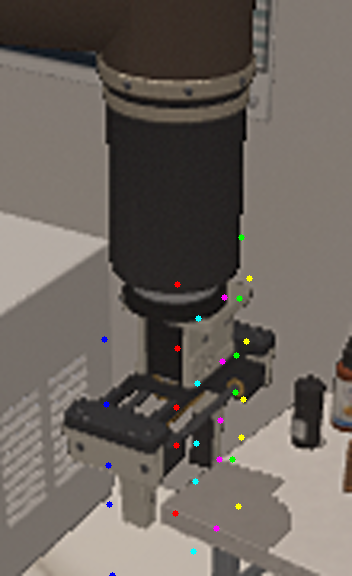

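```bash
cat >> h.py <<'E'
def tri(L):
    A=np.zeros((3,3));b=np.zeros(3)
    for s,o,px in L:
        K,R,C=cam(s,o); d=R@np.linalg.inv(K)@np.array([px[0],px[1],1.]); d/=np.linalg.norm(d)
        P=np.eye(3)-np.outer(d,d); A+=P; b+=P@C
    X=np.linalg.solve(A,b); return X,[np.linalg.norm((np.eye(3)) @ (proj(s,o,X)[0]-px)) for s,o,px in L]
E
python3 - <<'E'
from h import *
sc,o=load('scene0'); sd,_=load('side0'); w,ow=load('wrist0')
print(tri([(sc,o,(263.7,163.5)),(sd,o,(321,178))]))
# coloured lookalikes
def cen(s,lo,hi):
    hsv=cv2.cvtColor(s['image'],cv2.COLOR_RGB2HSV); m=cv2.inRange(hsv,lo,hi); n,l,st,c=cv2.connectedComponentsWithStats(m); i=1+np.argmax(st[1:,4]); return c[i],st[i]
for nm,lo,hi in (('green',(50,150,60),(70,255,255)),('turq',(85,150,50),(100,255,255))):
    r=[cen(s,lo,hi) for s in (sc,sd,w)]; print(nm,[(a.round(1),b) for a,b in r]); 
    print(tri([(sc,o,r[0][0]),(sd,o,r[1][0])]),tri([(sc,o,r[0][0]),(w,ow,r[2][0])]))
E
```

```text
Traceback (most recent call last):
  File "h.py", line 31, in tri
    X=np.linalg.solve(A,b); return X,[np.linalg.norm((np.eye(3)) @ (proj(s,o,X)[0]-px)) for s,o,px in L]
                                                     ~~~~~~~~~~~~^~~~~~~~~~~~~~~~~~~~~
ValueError: matmul: Input operand 1 has a mismatch in its core dimension 0, with gufunc signature (n?,k),(k,m?)->(n?,m?) (size 2 is different from 3)
```

```bash
sed -i 's/(np.eye(3)) @ (proj/(proj/' h.py
python3 - <<'E'
from h import *
sc,o=load('scene0'); sd,_=load('side0'); w,ow=load('wrist0')
print(tri([(sc,o,(263.7,163.5)),(sd,o,(321,178))]))
def cen(s,lo,hi):
    hsv=cv2.cvtColor(s['image'],cv2.COLOR_RGB2HSV); m=cv2.inRange(hsv,lo,hi); n,l,st,c=cv2.connectedComponentsWithStats(m); i=1+np.argmax(st[1:,4]); return c[i],st[i]
for nm,lo,hi in (('green',(50,150,60),(70,255,255)),('turq',(85,150,50),(100,255,255))):
    r=[cen(s,lo,hi) for s in (sc,sd,w)]; print(nm,[(a.round(1),b) for a,b in r]); 
    print(tri([(sc,o,r[0][0]),(sd,o,r[1][0])]),tri([(sc,o,r[0][0]),(w,ow,r[2][0])]))
E
```

```text
(array([0.62475304, 0.00195991, 0.22039729]), [np.float64(0.006981955932090855), np.float64(0.007152637866309561)])Traceback (most recent call last):
  File "<stdin>", line 7, in <module>
  File "<stdin>", line 5, in cen
    return _wrapfunc(a, 'argmax', axis=axis, out=out, **kwds)
    return bound(*args, **kwds)
ValueError: attempt to get argmax of an empty sequence
```

```bash
cat > meas.py <<'E'
from h import *
import sys
def discs(s,o,rmin=20,rmax=60,show=None):
    im=s['image']; hsv=cv2.cvtColor(im,cv2.COLOR_RGB2HSV)
    return hsv
E
python3 - <<'E'
from h import *
w,o=load('wrist0')
# rail top inner edge: line in crop upper edge of the rail (scale 2.5, offset 250,0)
c=lambda x,y:(x/2.5+250-.3,y/2.5-.3)
pts=[c(62,231),c(730,303)]
print('rail top upper edge',ray(w,o,pts,.023).round(4))
print('plate far corner',ray(w,o,[c(775,92),c(693,361),],.005).round(4))
print('pieces',ray(w,o,[c(249,132),c(419,150),c(600,159)],.033).round(4))
print('catch back?',ray(w,o,[c(52,148),c(122,152)],.005).round(4))
print('leadin',ray(w,o,[c(185,0),c(64,45)],.023).round(4))
print('riser edge',ray(w,o,[c(65,0),c(35,350)],.195).round(4))
hsv=cv2.cvtColor(w['image'],cv2.COLOR_RGB2HSV); print(hsv[214,357],hsv[214,461],hsv[53,349],hsv[20,500])
E
```

```text
rail top upper edge [[ 0.6784 -0.0869  0.023 ]
 [ 0.4094 -0.0594  0.023 ]]
plate far corner [[ 0.3949 -0.1404  0.005 ]
 [ 0.4072 -0.0345  0.005 ]]
pieces [[ 0.6086 -0.1216  0.033 ]
 [ 0.5446 -0.1154  0.033 ]
 [ 0.4763 -0.1123  0.033 ]]
catch back? [[ 0.6825 -0.1196  0.005 ]
 [ 0.6542 -0.1181  0.005 ]]
leadin [[ 0.6328 -0.1681  0.023 ]
 [ 0.6774 -0.1531  0.023 ]]
riser edge [[ 0.6758 -0.1223  0.195 ]
 [ 0.6823 -0.0557  0.195 ]]
[ 67 202 177] [ 88 255 111] [ 17  10 237] [ 30   3 146]
```

The pieces, straight-edge and riser edge all fit one store pose: origin about (0.700, -0.121), heading about -5.8°. The gripper can't go under the riser with its fingers closed. Its open leading finger, which reaches 65 mm out along the lane, can. I'll back off, close the fingers and test which way to turn.

Emit:
jog_arm:
  commands:
    - [-15,0,0,2]
    - [-15,0,0,3]
    - [-15,0,0,3]
    - [-15,0,0,3]
    - [-15,0,0,3]
    - [-15,0,0,3]
    - [-10,0,0,3]
    - [-10,0,0,0]
    - [0,0,0,0]
    - [0,0,0,0]
  fingers: 0

```text
clock: 0.98
tool_pos: [0.5649, 0.0, 0.2029]
orientation: [-180.0, -0.0, -70.1]
force: [0.4, -0.1, 0.9]
opening: 0.0264
```

Run:
```python
from h import *
s,o=snap('wrist','wrist1.png'); print(o['joint_pos'].round(1),o['tool_pos'],o['orientation'],o['opening'],o['clock'])
s2,o=snap('side','side1.png')
cv2.imwrite('pics/side1c.png',cv2.resize(cv2.cvtColor(s2['image'],cv2.COLOR_RGB2BGR)[80:330,200:450],None,fx=2.4,fy=2.4,interpolation=cv2.INTER_CUBIC))
```

```text
[ 19.9  10.2 -13.5   0.  -66.3   0.1] [5.64879023e-01 2.05801207e-05 2.02856262e-01] [-1.79970090e+02 -4.37915029e-03 -7.00792567e+01] 0.02640245892791068 0.9833
```

View pics/wrist1.png

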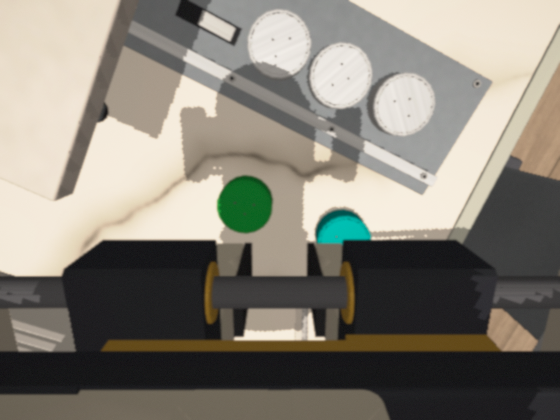

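View pics/side1c.png

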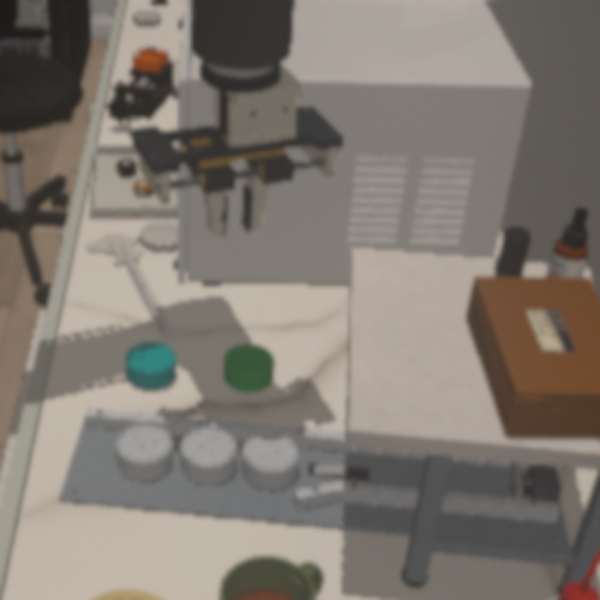

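Run:
```python
from h import *
w,o=load('wrist1'); sd,_=load('side1')
for h in (0,.0188,.03): print(h,proj(sd,o,np.array(o['tool_pos'])+[0,0,h]))
im=cv2.cvtColor(w['image'],cv2.COLOR_RGB2BGR)
cv2.imwrite('pics/w1c.png',cv2.resize(im[0:210,110:510],None,fx=2,fy=2,interpolation=cv2.INTER_CUBIC))
```

```text
0 [[296.56786539 183.90319569]]
0.0188 [[296.81772992 177.44603343]]
0.03 [[296.9691274  173.53352086]]
```

View pics/w1c.png

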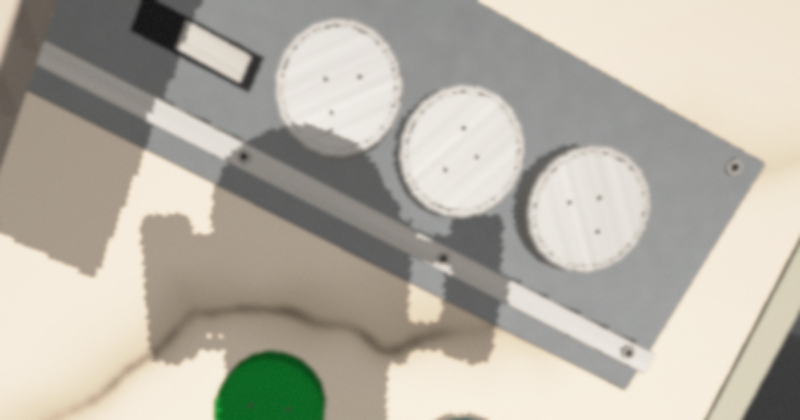

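Run:
```python
from h import *
w,o=load('wrist1'); sd,_=load('side1'); sc,o0=load('scene0'); w0,_=load('wrist0')
c=lambda x,y:(x/2+110-.25,y/2-.25)
P=ray(w,o,[c(275,88),c(402,88),c(339,18),c(399,151),c(524,151),c(462,85),c(462,217),c(526,209),c(650,209),c(588,145),c(588,272)],.033)
print(P.round(4)); print('diam',np.linalg.norm(P[0]-P[1]),np.linalg.norm(P[3]-P[4]),np.linalg.norm(P[5]-P[6]),np.linalg.norm(P[7]-P[8]),np.linalg.norm(P[9]-P[10]))
# rail screws (z .023) 
S=ray(w,o,[c(243,156),c(443,259),c(627,352)],.023); print('screws',S.round(4))
c0=lambda x,y:(x/2.5+250-.3,y/2.5-.3)
print(ray(w0,o0,[c0(153,253),c0(427,286),c0(694,316)],.023).round(4))
# green centre top
def cen(s,lo,hi):
    hsv=cv2.cvtColor(s['image'],cv2.COLOR_RGB2HSV); m=cv2.inRange(hsv,lo,hi); n,l,st,cc=cv2.connectedComponentsWithStats(m); i=1+np.argmax(st[1:,4]); return cc[i].round(1),st[i]
for s in (sc,sd,w,w0):
    print([cen(s,lo,hi) for lo,hi in (((50,130,40),(75,255,255)),((82,130,40),(100,255,255)))])
```

```text
[[ 0.6366 -0.1113  0.033 ]
 [ 0.5812 -0.1314  0.033 ]
 [ 0.6186 -0.1488  0.033 ]
 [ 0.5725 -0.1053  0.033 ]
 [ 0.5168 -0.1255  0.033 ]
 [ 0.5555 -0.1421  0.033 ]
 [ 0.5328 -0.0877  0.033 ]
 [ 0.5051 -0.1017  0.033 ]
 [ 0.4487 -0.1222  0.033 ]
 [ 0.4894 -0.1383  0.033 ]
 [ 0.4639 -0.0847  0.033 ]]
diam 0.05889248526640533 0.059273677513181924 0.05896228766276337 0.060045556712064845 0.0593703866811743
screws [[ 0.6429 -0.0782  0.023 ]
 [ 0.5323 -0.066   0.023 ]
 [ 0.4232 -0.0546  0.023 ]]
[[ 0.6422 -0.0786  0.023 ]
 [ 0.5321 -0.066   0.023 ]
 [ 0.4228 -0.0543  0.023 ]]
[(array([247.1, 222.6]), array([237, 216,  20,  14, 201], dtype=int32)), (array([222.3, 250.8]), array([212, 241,  22,  22, 247], dtype=int32))]Traceback (most recent call last):
  File "<stdin>", line 14, in <module>
  File "<stdin>", line 12, in cen
    return _wrapfunc(a, 'argmax', axis=axis, out=out, **kwds)
    return bound(*args, **kwds)
ValueError: attempt to get argmax of an empty sequence
```

Run:
```python
from h import *
w,o=load('wrist1'); sd,_=load('side1'); sc,o0=load('scene0')
for P in ([.6087,-.1215,.033],[.5444,-.1152,.033],[.477,-.1118,.033]): print(proj(sd,o,P),proj(sc,o0,P))
for h in (0,.0188,.066): print(h,proj(w,o,np.array(o['tool_pos'])+[0,0,h]))
for n,b in (('side1',(100,200,240,360)),('scene0',(90,290,220,360)),('wrist1',(220,420,180,380))):
    s,_=load(n); r0,r1,c0,c1=b
    cv2.imwrite('pics/z_%s.png'%n,cv2.resize(cv2.cvtColor(s['image'],cv2.COLOR_RGB2BGR)[r0:r1,c0:c1],None,fx=3,fy=3,interpolation=cv2.INTER_NEAREST))
a=[cv2.imread('pics/z_%s.png'%n) for n in ('side1','wrist1')]
H=max(x.shape[0] for x in a); a=[cv2.copyMakeBorder(x,0,H-x.shape[0],0,0,cv2.BORDER_CONSTANT)[:, :360 if i==0 else 440] for i,x in enumerate(a)]
cv2.imwrite('pics/zz.png',np.hstack(a))
```

```text
[[312.19835238 267.71130726]] [[300.02945768 237.12256854]]
[[286.59786857 265.47064137]] [[286.30609244 251.34142693]]
[[259.90504611 264.00777282]] [[271.89642667 267.91226691]]
0 [[278.57603602 241.54313591]]
0.0188 [[278.4917212  255.24922335]]
0.066 [[278.17754837 306.32067782]]
```

View pics/zz.png

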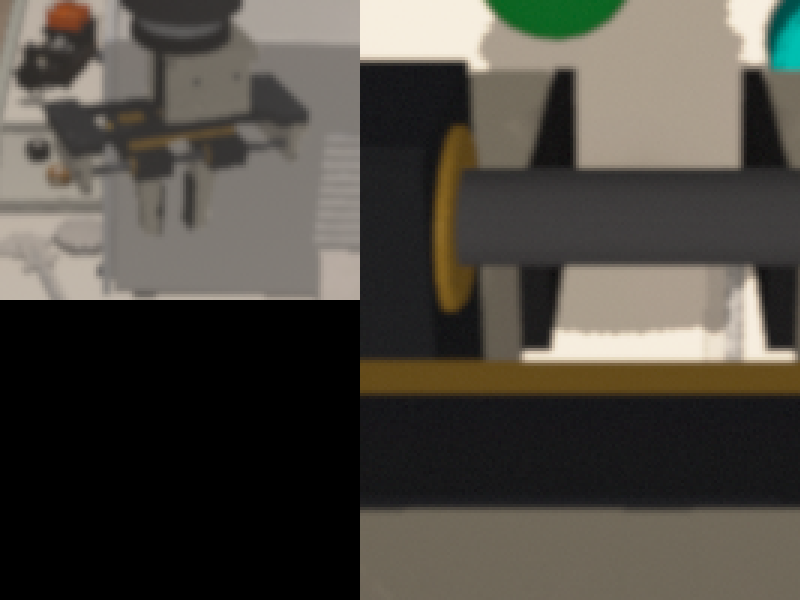

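View pics/z_scene0.png

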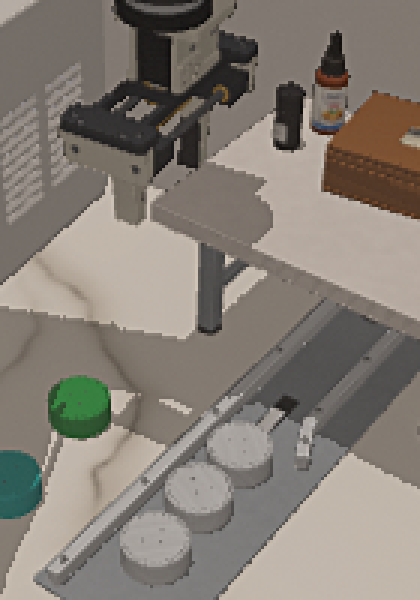

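Run:
```python
from h import *
w,o=load('wrist1')
c=lambda x,y:(x/2+110-.25,y/2-.25)
E=ray(w,o,[c(155,98),c(510,281),c(648,352)],.023)[:,:2]; print(E.round(4))
S=ray(w,o,[c(243,156),c(443,259),c(627,352)],.023)[:,:2]
d=S[0]-S[2]; u=d/np.linalg.norm(d); u2=(E[0]-E[2])/np.linalg.norm(E[0]-E[2]); print(np.degrees(np.arctan2(u[1],u[0])),np.degrees(np.arctan2(u2[1],u2[0])))
# plate rear corners z .005
C=ray(w,o,[c(763,163),c(628,389)],.005)[:,:2]; print('plate rear corners',C.round(4),np.linalg.norm(C[0]-C[1]), np.degrees(np.arctan2(*(C[1]-C[0])[::-1])))
u=(u+u2);u/=np.linalg.norm(u); v=np.array([-u[1],u[0]])
# y: inner edge at +32 ; x: plate rear edge at -300, rail end at -295
oy=(E@v).mean()-.032; ox=(C@u).mean()+.300
O=ox*u+oy*v; print('O',O.round(4),'from rail end x',E[2]@u+.295, ox,'corners y',(C-O)@v)
f=lambda P:np.c_[(P-O)@u,(P-O)@v]
P=ray(w,o,[c(338,87),c(461,151),c(588,209)],.033)[:,:2]
print('pieces store',f(P).round(4)); print('catch',f(ray(w,o,[c(135,22),c(175,45),c(250,90),c(240,55)],.005)[:,:2]).round(4))
np.save('store.npy',np.array([O,u,v])); print(np.degrees(np.arctan2(u[1],u[0])))
```

```text
[[ 0.6905 -0.0888]
 [ 0.4959 -0.0675]
 [ 0.4129 -0.0584]]
-6.13502594373694 -6.245416269908443
plate rear corners [[ 0.3932 -0.1667]
 [ 0.4051 -0.0352]] 0.13204453910832048 84.84940774115697
O [ 0.6987 -0.1217] from rail end x 0.7117405403989394 0.7077183388044532 corners y [-0.07769635  0.05432646]
pieces store [[-0.0889 -0.0096]
 [-0.1536 -0.0103]
 [-0.2216 -0.0142]]
catch [[ 0.0152  0.0038]
 [-0.0063  0.0046]
 [-0.0479  0.0069]
 [-0.0369 -0.0054]]
-6.190221106822691
```

Emit:
jog_arm:
  commands:
    - [-10,0,0,7]
    - [-10,0,0,7]
    - [0,0,0,7]
    - [0,0,0,7]
    - [0,0,0,7]
    - [0,0,0,7]
    - [0,0,0,7]
    - [0,0,0,7]
    - [0,0,0,7]
    - [0,0,0,7]

```text
clock: 1.92
tool_pos: [0.5455, 0.0, 0.2022]
orientation: [180.0, 0.0, 0.3]
force: [-1.2, -0.1, 0.2]
opening: 0.0005
```

Emit:
jog_arm:
  commands:
    - [0,-10,0,7]
    - [0,-10,0,7]
    - [0,-15,0,7]
    - [0,-20,0,7]
    - [0,-20,0,7]
    - [0,-20,0,7]
    - [0,-20,0,7]
    - [0,-20,0,7]
    - [0,-20,0,7]
    - [0,-15,0,7]

```text
clock: 2.75
tool_pos: [0.5454, -0.1716, 0.2022]
orientation: [-180.0, 0.0, 70.3]
force: [-0.4, -0.4, -0.8]
opening: 0.0007
```

Run:
```python
from h import *
sc,o=load('scene0')
print('mug rim ctr',ray(sc,o,[(386,259)],.101),'tape',ray(sc,o,[(359,314)],.025), 'mug handle',ray(sc,o,[(375,255)],.07))
```

```text
mug rim ctr [[ 0.58978013 -0.35673564  0.101     ]] tape [[ 0.46878363 -0.34986361  0.025     ]] mug handle [[ 0.61751627 -0.32492539  0.07      ]]
```

Emit:
jog_arm:
  commands:
    - [6,0,0,7]
    - [10,0,0,6.6]
    - [10,-1,-10,0]
    - [0,0,-15,0]
    - [0,0,-25,0]
    - [0,0,-25,0]
    - [0,0,-25,0]
    - [0,0,-20,0]
    - [0,0,-10,0]
    - [0,0,0,0]
  fingers: 44

```text
clock: 3.58
tool_pos: [0.5694, -0.1709, 0.0692]
orientation: [-179.7, 0.0, 83.4]
force: [-0.2, -0.2, -0.1]
opening: 0.0439
```

Run:
```python
from h import *
s,o=snap('wrist','wrist2.png'); print(o['joint_pos'].round(1),o['tool_pos'],o['orientation'],o['opening'],o['force'])
for n in('side','scene'): snap(n,n+'2.png')
a=cv2.imread('pics/side2.png')[120:420,180:460]; b=cv2.imread('pics/scene2.png')[60:360,160:440]
cv2.imwrite('pics/ss2.png',cv2.resize(np.hstack([a,b]),None,fx=1.42,fy=1.42,interpolation=cv2.INTER_CUBIC))
```

```text
[  2.1  20.  -19.2  -0.  -51.1 171.3] [ 0.56944066 -0.17088035  0.06922795] [-1.79695865e+02  2.21275923e-02  8.34204497e+01] 0.043862910724334146 [-0.20682489 -0.20699003 -0.14471793]
```

View pics/ss2.png

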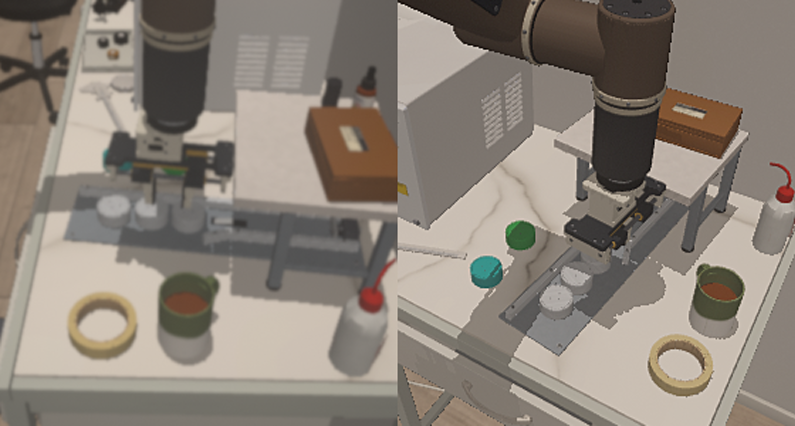

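View pics/wrist2.png

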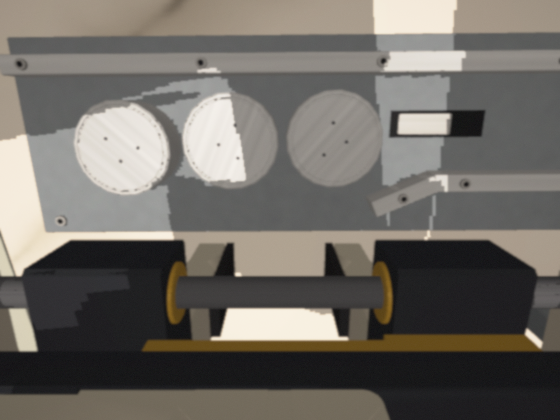

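Run:
```python
from h import *
w,o=load('wrist2'); O,u,v=np.load('store.npy')
f=lambda px,z:(np.c_[(ray(w,o,px,z)[:,:2]-O)@u,(ray(w,o,px,z)[:,:2]-O)@v]*1000).round(1)
im=cv2.cvtColor(w['image'],cv2.COLOR_RGB2BGR)
c=cv2.resize(im[30:235,0:560],None,fx=1.42,fy=1.42,interpolation=cv2.INTER_CUBIC); cv2.imwrite('pics/w2c.png',c)
c=cv2.resize(im[90:215,360:560],None,fx=4,fy=4,interpolation=cv2.INTER_CUBIC); cv2.imwrite('pics/w2d.png',c)
print('screws',f([(20,64),(201,63),(383,61)],.023))
print('rail inner edge',f([(30,72.5),(200,72),(380,70)],.023))
print('rail end/plate rear corners',f([(13,38),(48,231)],.005))
print('pieces',f([(124,149),(230,141),(334.5,138)],.033))
print('tongue back',f([(450,124)],.0103),f([(450,124)],.005),'front',f([(399,124)],.005))
```

```text
screws [[-282.    37. ]
 [-170.9   36.8]
 [ -60.    37.1]]
rail inner edge [[-276.8   32. ]
 [-171.9   31.6]
 [ -61.5   32. ]]
rail end/plate rear corners [[-295.9   54.9]
 [-297.6  -77.9]]
pieces [[-220.1  -14. ]
 [-153.8   -9.5]
 [ -89.3   -8. ]]
tongue back [[-8.7 -1.1]] [[-6.2 -1.3]] front [[-41.2  -1.1]]
```

View pics/w2d.png

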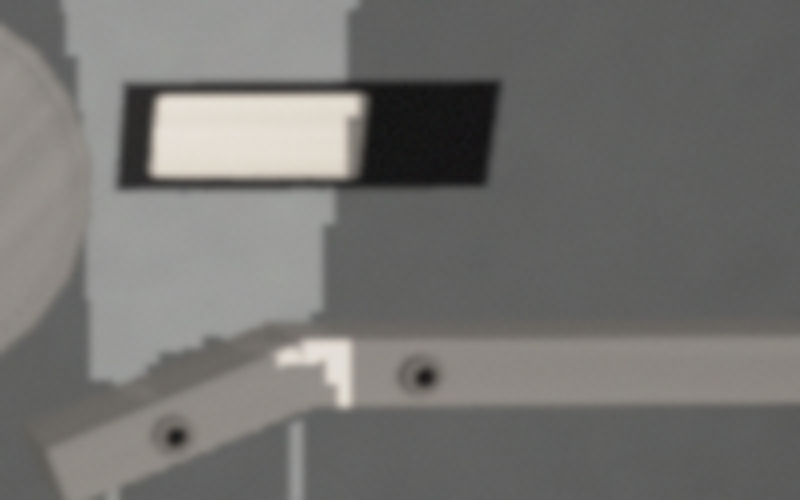

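The wrist view shows all three pieces, the straight-edge and the catch tongue. The tongue's back face is at about px (451,116), which is store x ≈ -7 mm. I'll lower beside the row, on its open right side, feeling for the plate.

Emit:
jog_arm:
  commands:
    - [0,0,-12,0.5]
    - [0,0,-15,0]
    - [0,0,-12,0]
    - [0,0,-7,0]
    - [0,0,-4,0]
    - [0,0,-2,0]
    - [0,0,-2,0]
    - [0,0,0,0]
    - [0,0,0,0]
    - [0,0,0,0]

```text
clock: 4.57
tool_pos: [0.5714, -0.171, 0.0191]
orientation: [180.0, -0.0, 84.1]
force: [-0.5, 0.5, -0.6]
opening: 0.0444
```

Run:
```python
from h import *
s,o=snap('wrist','wrist3.png'); print(o['tool_pos'],o['orientation'],o['force'],o['moment'])
snap('side','side3.png')
a=cv2.imread('pics/side3.png')[180:320,210:370]
cv2.imwrite('pics/s3c.png',cv2.resize(a,None,fx=4,fy=4,interpolation=cv2.INTER_CUBIC))
```

```text
[ 0.57135903 -0.17103097  0.0190999 ] [ 1.79950553e+02 -2.46940148e-03  8.41015732e+01] [-0.54974162  0.45921114 -0.64998793] [-0.15491637 -0.10875071 -0.03898633]
```

View pics/s3c.png

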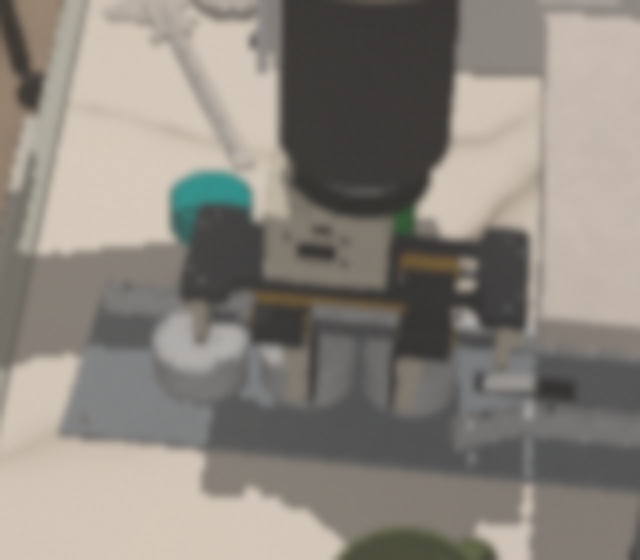

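View pics/wrist3.png

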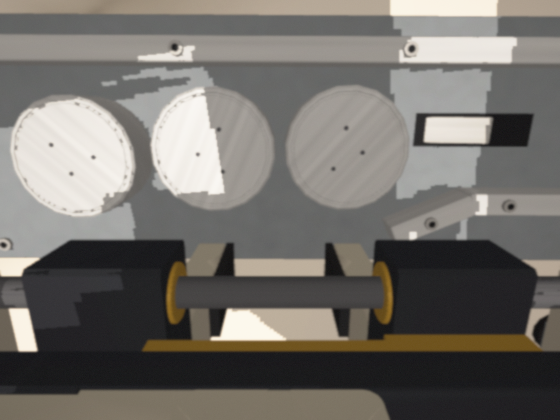

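Run:
```python
from h import *
s,o=load('side3'); u=np.load('store.npy')[1]; v=np.load('store.npy')[2]
p=np.array(o['tool_pos'])
for h in (0,.0188):
  for sg in (-1,1):
    print(h,[proj(s,o,np.r_[p[:2]+sg*.0325*u+k*v,p[2]+h])[0].round(1) for k in (-.0095,.0095)])
```

```text
0 [array([283.6, 287.1]), array([284.5, 281.6])]
0 [array([310.3, 289.8]), array([310.9, 284.1])]
0.0188 [array([283.7, 281.6]), array([284.7, 276.1])]
0.0188 [array([310.7, 284.3]), array([311.3, 278.7])]
```

Emit:
jog_arm:
  commands:
    - [0,0,-2,0]
    - [0,0,-2,0]
    - [0,0,-2,0]
    - [0,0,-1,0]
    - [0,0,-1,0]
    - [0,0,-1,0]
    - [0,0,-1,0]
    - [0,0,0,0]
    - [0,0,0,0]
    - [0,0,0,0]

```text
clock: 5.5
tool_pos: [0.571, -0.171, 0.0086]
orientation: [180.0, -0.0, 84.1]
force: [0.5, 0.6, 0.7]
opening: 0.0438
```

Emit:
jog_arm:
  commands:
    - [0,0,-1,0]
    - [0,0,-1,0]
    - [0,0,-1,0]
    - [0,0,-1,0]
    - [0,0,-1,0]
    - [0,0,-0.5,0]
    - [0,0,0,0]
    - [0,0,0,0]
    - [0,0,0,0]
    - [0,0,0,0]

```text
clock: 6.33
tool_pos: [0.571, -0.171, 0.0031]
orientation: [180.0, 0.0, 84.1]
force: [-0.3, -1.1, -0.4]
opening: 0.044
```

There is no contact at TCP z = 3 mm, below the plate's top. The fingertips therefore end about 19 mm above the reported TCP, as all three views show. I'll work with tip z = TCP z + 19 mm, so I go a bit lower and then push the front and middle pieces together to the straight-edge.

Emit:
jog_arm:
  commands:
    - [0,0,-2,0]
    - [0,0,-2,0]
    - [0,0,-2,0]
    - [0,0,-1,0]
    - [0.2,2,0,0]
    - [0.2,2,0,0]
    - [0.2,2,0,0]
    - [0.2,2,0,0]
    - [0.2,2,0,0]
    - [0,0,0,0]

```text
clock: 7.17
tool_pos: [0.5721, -0.1606, -0.0038]
orientation: [180.0, -0.0, 84.1]
force: [0.2, 0.4, -0.4]
opening: 0.0441
```

Emit:
jog_arm:
  commands:
    - [0.2,1.5,0,0]
    - [0.2,1.5,0,0]
    - [0.2,1.5,0,0]
    - [0.2,1.5,0,0]
    - [0.1,1.5,0,0]
    - [0.1,1.5,0,0]
    - [0.1,1,0,0]
    - [0.1,1,0,0]
    - [0,0,0,0]
    - [0,0,0,0]

```text
clock: 8.0
tool_pos: [0.5732, -0.1498, -0.0039]
orientation: [180.0, -0.0, 84.1]
force: [-0.4, -0.4, -0.2]
opening: 0.0437
```

```bash
cat > st.py <<'E'
from h import *
O,u,v=np.load('store.npy')
def look(n,ext=True):
    s,o=snap('wrist','w%s.png'%n); p=o['tool_pos'][:2]-O
    print('TCP store',(p@u*1000).round(1),(p@v*1000).round(1),'z',(o['tool_pos'][2]*1000).round(1),'yaw',o['orientation'][2].round(2),'F',o['force'].round(1),'Fu,Fv',(o['force'][:2]@u).round(1),(o['force'][:2]@v).round(1),'open',o['opening'].round(4),'t',o['clock'])
    return s,o
def f(s,o,px,z):
    r=ray(s,o,px,z)[:,:2]-O; return (np.c_[r@u,r@v]*1000).round(1)
E
python3 - <<'E'
from st import *
look('4')
E
```

```text
Traceback (most recent call last):
  File "st.py", line 5, in look
    print('TCP store',(p@u*1000).round(1),(p@v*1000).round(1),'z',(o['tool_pos'][2]*1000).round(1),'yaw',o['orientation'][2].round(2),'F',o['force'].round(1),'Fu,Fv',(o['force'][:2]@u).round(1),(o['force'][:2]@v).round(1),'open',o['opening'].round(4),'t',o['clock'])
                                                                                                                                                                                                                                     ^^^^^^^^^^^^^^^^^^
AttributeError: 'float' object has no attribute 'round'
```

View pics/w4.png

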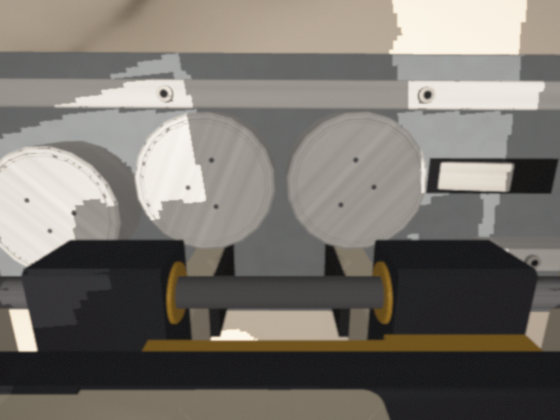

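```bash
sed -i "s/o\['opening'\].round(4)/round(o['opening'],4)/" st.py
python3 - <<'E'
from st import *
s,o=look('5')
print(f(s,o,[(205,113),(357,113),(205,181),(357,180)],.033), f(s,o,[(250,107),(380,107)],.023))
E
```

```text
TCP store -121.7 -41.5 z -4.0 yaw 84.1 F [ 0.6 -0.8 -0.7] Fu,Fv 0.7 -0.7 open 0.044 t 8.05
[[-152.3   29.1]
 [ -91.1   29.4]
 [-153.7    1.2]
 [ -89.4    2. ]] [[-135.    31.6]
 [ -79.3   31.9]]
```

Emit:
jog_arm:
  commands:
    - [0.1,1,0,0]
    - [0.1,1,0,0]
    - [0.1,0.7,0,0]
    - [0.1,0.5,0,0]
    - [0,0.3,0,0]
    - [0,0.3,0,0]
    - [0,0,0,0]
    - [0,0,0,0]
    - [0,0,0,0]
    - [0,0,0,0]

```text
clock: 8.93
tool_pos: [0.5727, -0.1485, -0.0038]
orientation: [-179.9, 0.1, 84.0]
force: [-1.7, -13.6, 1.5]
opening: 0.0442
```

Run:
```python
from st import *
s,o=look('6')
```

```text
TCP store -122.3 -40.2 z -3.8 yaw 84.05 F [ -1.7 -13.6   1.5] Fu,Fv -0.2 -13.7 open 0.0442 t 8.9333
```

View pics/w6.png

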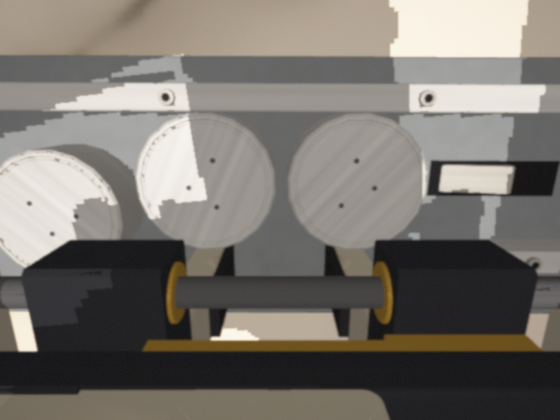

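Both pieces are now pressed against the straight-edge: 13.7 N sideways, with the finger centre at y = -40. I'll back off and do the same for the rear piece.

Emit:
jog_arm:
  commands:
    - [-0.3,-3,0,0]
    - [-0.5,-5,0,0]
    - [-0.8,-7,0,0]
    - [-0.7,-7,0,0]
    - [-0.3,-3,0,0]
    - [-10,1.1,0,0]
    - [-14,1.5,0,0]
    - [-16,1.7,0,0]
    - [-15,1.6,0,0]
    - [-10,1.1,0,0]

```text
clock: 9.82
tool_pos: [0.5038, -0.164, -0.0041]
orientation: [-179.9, -0.0, 84.1]
force: [-0.6, 0.0, 0.3]
opening: 0.0438
```

Emit:
jog_arm:
  commands:
    - [0.1,1.5,0,0]
    - [0.2,2,0,0]
    - [0.2,2,0,0]
    - [0.2,2,0,0]
    - [0.2,2,0,0]
    - [0.2,2,0,0]
    - [0.2,2,0,0]
    - [0.2,1.5,0,0]
    - [0.2,1.5,0,0]
    - [0,0,0,0]

```text
clock: 10.65
tool_pos: [0.5077, -0.1474, -0.004]
orientation: [-180.0, -0.0, 84.1]
force: [0.0, 0.4, -0.7]
opening: 0.0444
```

Run:
```python
from st import *
s,o=look('7')
```

```text
TCP store -187.1 -46.2 z -4.0 yaw 84.11 F [ 0.   0.4 -0.7] Fu,Fv -0.0 0.4 open 0.0444 t 10.65
```

View pics/w7.png

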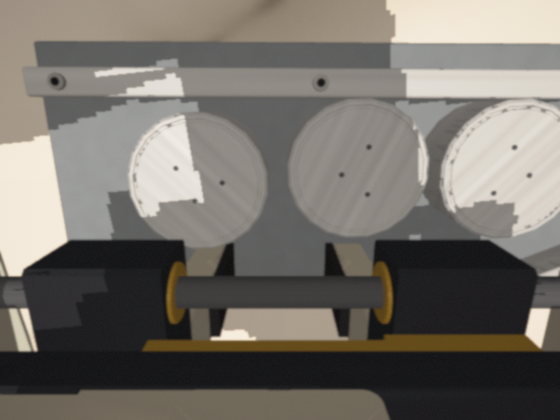

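Emit:
jog_arm:
  commands:
    - [0.1,1,0,0]
    - [0.1,1,0,0]
    - [0.1,1,0,0]
    - [0.1,1,0,0]
    - [0.1,0.8,0,0]
    - [0.1,0.7,0,0]
    - [0,0.6,0,0]
    - [0,0.6,0,0]
    - [0,0.3,0,0]
    - [0,0,0,0]

```text
clock: 11.53
tool_pos: [0.5079, -0.1416, -0.0038]
orientation: [-180.0, 0.1, 84.1]
force: [0.1, -7.4, 0.8]
opening: 0.0439
```

Run:
```python
from st import *
s,o=look('8')
```

```text
TCP store -187.5 -40.4 z -3.8 yaw 84.08 F [ 0.1 -7.4  0.8] Fu,Fv 0.9 -7.4 open 0.0439 t 11.5333
```

View pics/w8.png

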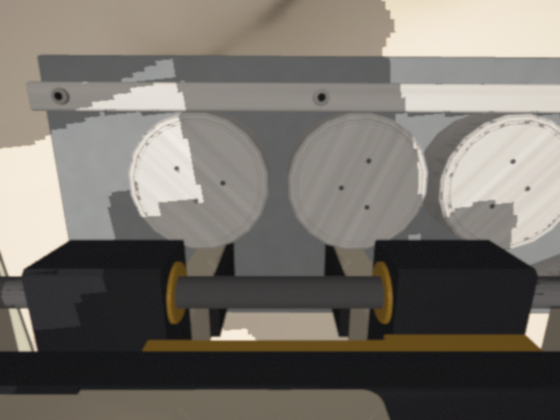

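Emit:
jog_arm:
  commands:
    - [-0.3,-3,0,0]
    - [-0.5,-4,0,0]
    - [-0.5,-5,0,0]
    - [-12,1.3,0,0]
    - [-18,2,0,0]
    - [-22,2.4,0,0]
    - [-22,2.4,0,0]
    - [-20,2.1,0,0]
    - [-14,1.5,0,0]
    - [-6,0.7,0,0]

```text
clock: 12.42
tool_pos: [0.3908, -0.1404, -0.0039]
orientation: [-180.0, -0.0, 84.1]
force: [0.3, -0.2, -0.1]
opening: 0.0439
```

Emit:
jog_arm:
  commands:
    - [0,0,0,0]
    - [0.7,6,0,0]
    - [1.1,9,0,0]
    - [1.1,10,0,0]
    - [1.1,10,0,0]
    - [1,9,0,0]
    - [0.7,6,0,0]
    - [0.2,2,0,0]
    - [0,0,0,0]
    - [0,0,0,0]

```text
clock: 13.25
tool_pos: [0.3989, -0.0882, -0.004]
orientation: [-180.0, 0.0, 84.1]
force: [-0.6, -0.0, 1.0]
opening: 0.044
```

Run:
```python
from st import *
s,o=look('9'); print(o['joint_pos'].round(1))
snap('side','side9.png'); a=cv2.imread('pics/side9.png')[180:320,190:390]
cv2.imwrite('pics/s9c.png',cv2.resize(a,None,fx=3.5,fy=3.5,interpolation=cv2.INTER_CUBIC))
```

```text
TCP store -301.6 1.0 z -4.0 yaw 84.13 F [-0.6 -0.   1. ] Fu,Fv -0.6 -0.1 open 0.044 t 13.25
[ 15.5  10.8 -46.8  -0.  -32.4 158.6]
```

View pics/w9.png

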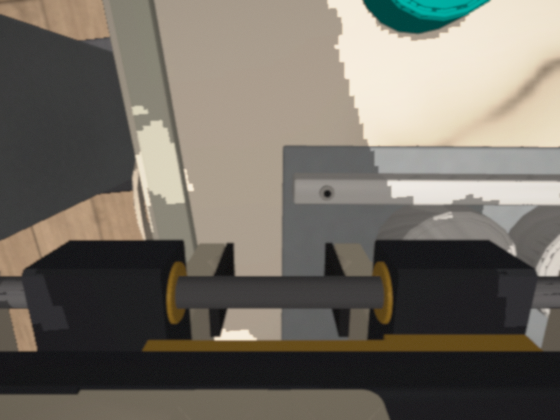

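View pics/s9c.png

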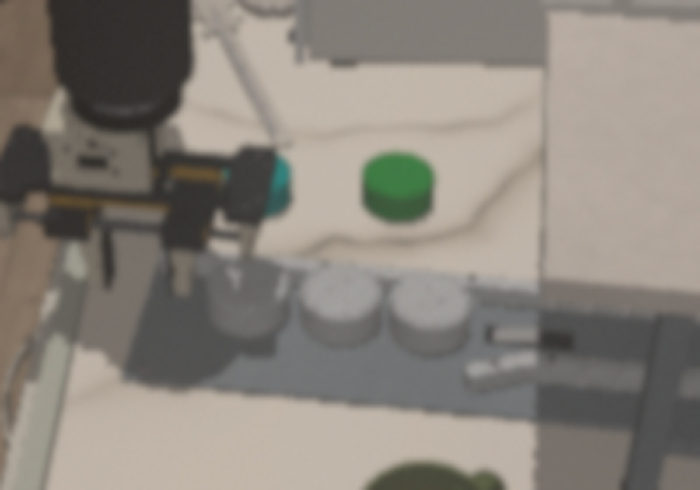

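Emit:
jog_arm:
  commands:
    - [2,-0.2,0,0.5]
    - [2,-0.2,0,0.5]
    - [2,-0.2,0,0.5]
    - [2,-0.2,0,0]
    - [2,-0.2,0,0]
    - [2,-0.2,0,0]
    - [2,-0.2,0,0]
    - [2,-0.2,0,0]
    - [2,-0.2,0,0]
    - [2,-0.2,0,0]

```text
clock: 14.18
tool_pos: [0.4188, -0.0904, -0.004]
orientation: [-180.0, 0.0, 85.6]
force: [-2.6, 0.7, 0.5]
opening: 0.0442
```

Emit:
jog_arm:
  commands:
    - [2,-0.2,0,0]
    - [2,-0.2,0,0]
    - [2,-0.2,0,0]
    - [2,-0.2,0,0]
    - [2,-0.2,0,0]
    - [2,-0.2,0,0]
    - [2,-0.3,0,0]
    - [2,-0.3,0,0]
    - [2,-0.3,0,0]
    - [2,-0.3,0,0]

```text
clock: 15.02
tool_pos: [0.4392, -0.0927, -0.004]
orientation: [180.0, -0.0, 85.6]
force: [-3.2, -0.2, 0.1]
opening: 0.0441
```

Run:
```python
from st import *
s,o=look('10'); 
s,o=snap('side','side10.png'); a=cv2.imread('pics/side10.png')[180:320,190:390]
a=cv2.resize(a,None,fx=3.5,fy=3.5,interpolation=cv2.INTER_CUBIC)
b=cv2.resize(cv2.imread('pics/w10.png')[130:280,250:560],None,fx=2.25,fy=2.25)
cv2.imwrite('pics/c10.png',cv2.resize(np.vstack([a,b[:,:700] if b.shape[1]>=700 else cv2.copyMakeBorder(b,0,0,0,700-b.shape[1],cv2.BORDER_CONSTANT)]),None,fx=.7,fy=.7))
```

```text
TCP store -261.1 0.8 z -4.0 yaw 85.6 F [-3.2 -0.2  0.1] Fu,Fv -3.2 -0.5 open 0.0441 t 15.0167
```

View pics/c10.png

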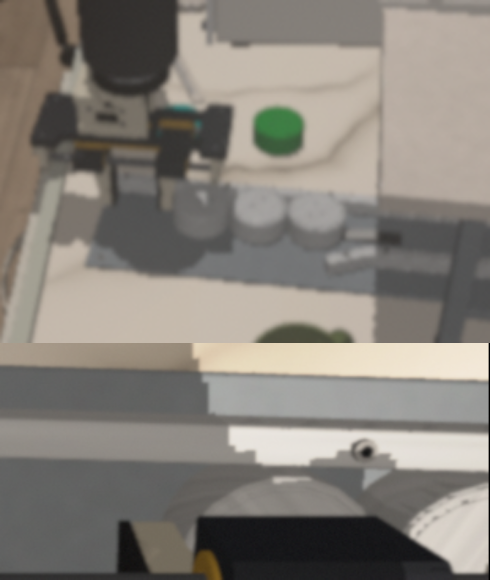

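Emit:
jog_arm:
  commands:
    - [2.5,-0.3,0,0]
    - [2.5,-0.3,0,0]
    - [2.5,-0.3,0,0]
    - [2.5,-0.3,0,0]
    - [2.5,-0.3,0,0]
    - [2.5,-0.2,0,0]
    - [2.5,-0.2,0,0]
    - [2.5,-0.2,0,0]
    - [2.5,-0.2,0,0]
    - [2.5,-0.2,0,0]

```text
clock: 15.95
tool_pos: [0.464, -0.0953, -0.004]
orientation: [-180.0, 0.0, 85.6]
force: [-3.0, -0.2, 1.8]
opening: 0.0439
```

```bash
cat >> st.py <<'E'
def combo(n,wb=(100,290,200,560)):
    s,o=look(n); 
    snap('side','side%s.png'%n); a=cv2.imread('pics/side%s.png'%n)[190:310,200:400]
    a=cv2.resize(a,None,fx=3,fy=3,interpolation=cv2.INTER_CUBIC)
    snap('scene','scene%s.png'%n); c=cv2.imread('pics/scene%s.png'%n)[150:310,220:380]; c=cv2.resize(c,(360,360),interpolation=cv2.INTER_CUBIC)
    r0,r1,c0,c1=wb; b=cv2.imread('pics/w%s.png'%n)[r0:r1,c0:c1]
    W=600; b=cv2.resize(b,(W//1,int((r1-r0)*W/(c1-c0))))
    t=np.hstack([a,c]); b=cv2.copyMakeBorder(b,0,0,0,max(0,t.shape[1]-b.shape[1]),cv2.BORDER_CONSTANT)
    m=np.vstack([t,b]); k=min(800/m.shape[1],600/m.shape[0]); cv2.imwrite('pics/c%s.png'%n,cv2.resize(m,None,fx=k,fy=k))
E
python3 - <<'E'
from st import *
combo('11')
E
```

```text
TCP store -236.2 0.9 z -4.0 yaw 85.6 F [-3.  -0.2  1.8] Fu,Fv -3.0 -0.5 open 0.0439 t 15.95
```

View pics/c11.png

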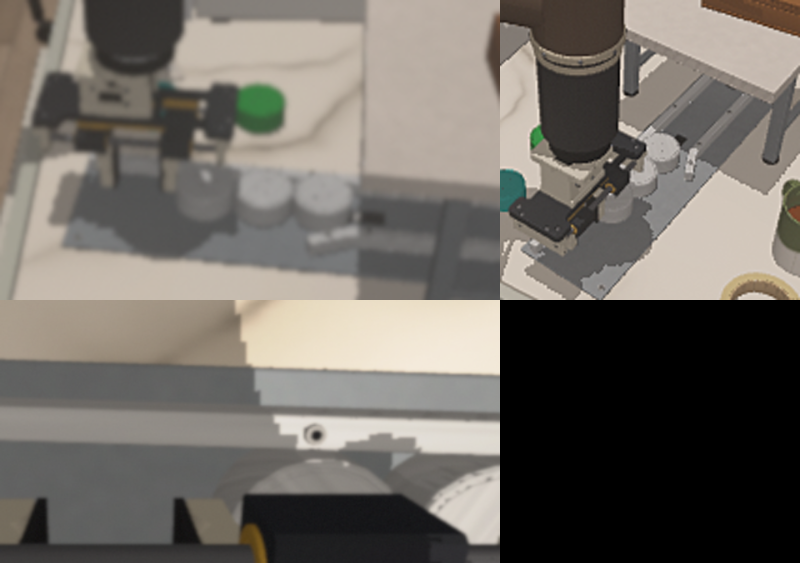

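The row is closed up and straight against the rail. The front piece is starting over the catch and the push takes 3 N. I'll continue.

Emit:
jog_arm:
  commands:
    - [2.5,-0.3,0,0]
    - [2.5,-0.3,0,0]
    - [2.5,-0.3,0,0]
    - [2.5,-0.3,0,0]
    - [2.5,-0.3,0,0]
    - [2.5,-0.2,0,0]
    - [2.5,-0.2,0,0]
    - [2.5,-0.2,0,0]
    - [2.5,-0.2,0,0]
    - [2.5,-0.2,0,0]

```text
clock: 16.93
tool_pos: [0.489, -0.0978, -0.0039]
orientation: [-180.0, 0.0, 85.6]
force: [-5.2, 0.1, 2.7]
opening: 0.044
```

Emit:
jog_arm:
  commands:
    - [2.5,-0.3,0,0]
    - [2.5,-0.3,0,0]
    - [2.5,-0.3,0,0]
    - [2.5,-0.3,0,0]
    - [2.5,-0.3,0,0]
    - [2.5,-0.3,0,0]
    - [2.5,-0.3,0,0]
    - [2.5,-0.2,0,0]
    - [2.5,-0.2,0,0]
    - [2.5,-0.2,0,0]

```text
clock: 17.77
tool_pos: [0.514, -0.1005, -0.0039]
orientation: [-180.0, 0.0, 85.6]
force: [-4.2, -0.4, 3.2]
opening: 0.0439
```

Run:
```python
from st import *
combo('12')
```

```text
TCP store -185.9 1.2 z -3.9 yaw 85.6 F [-4.2 -0.4  3.2] Fu,Fv -4.2 -0.8 open 0.0439 t 17.7667
```

View pics/c12.png

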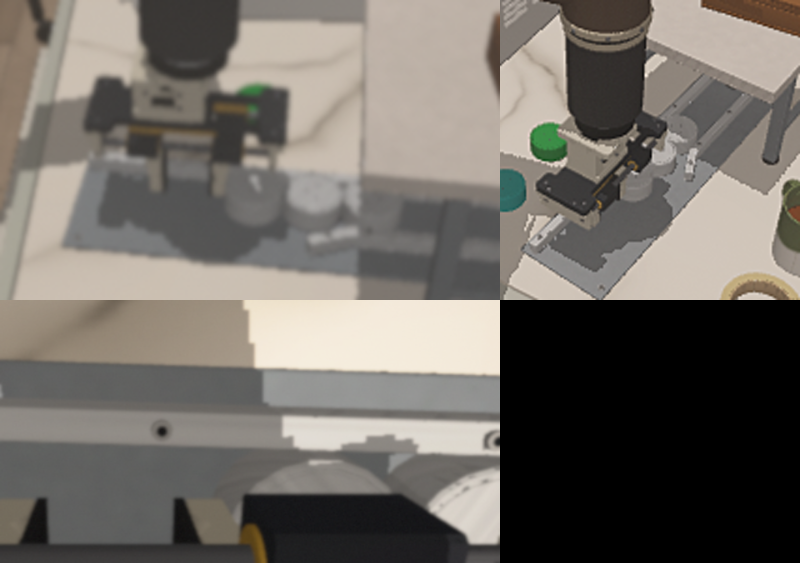

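Emit:
jog_arm:
  commands:
    - [2.5,-0.3,0,0]
    - [2.5,-0.3,0,0]
    - [2.5,-0.3,0,0]
    - [2.5,-0.3,0,0]
    - [2.5,-0.3,0,0]
    - [2.5,-0.2,0,0]
    - [2.5,-0.2,0,0]
    - [2.5,-0.2,0,0]
    - [2.5,-0.2,0,0]
    - [2.5,-0.2,0,0]

```text
clock: 18.75
tool_pos: [0.539, -0.103, -0.004]
orientation: [-180.0, 0.0, 85.6]
force: [-4.0, 0.6, 2.0]
opening: 0.0441
```

Run:
```python
from st import *
combo('13')
```

```text
TCP store -160.7 1.4 z -4.0 yaw 85.6 F [-4.   0.6  2. ] Fu,Fv -4.0 0.2 open 0.0441 t 18.75
```

View pics/c13.png

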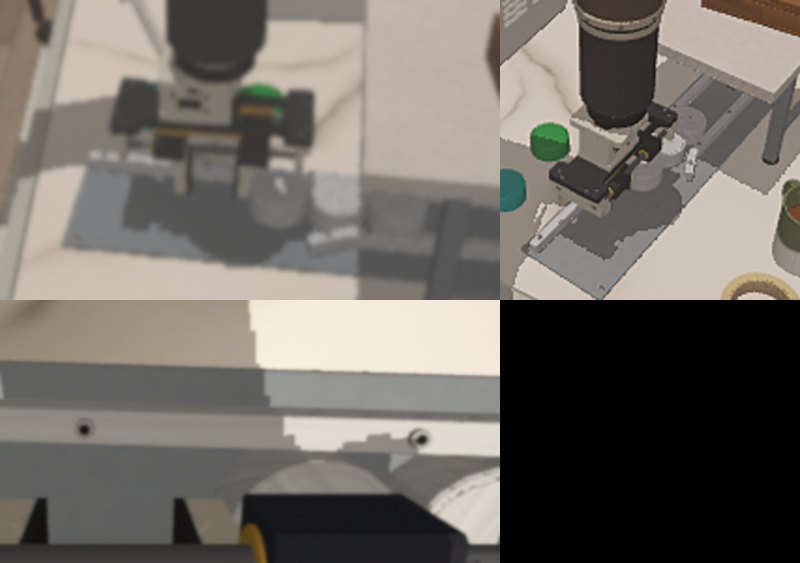

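Emit:
jog_arm:
  commands:
    - [2.5,-0.3,0,0]
    - [2.5,-0.3,0,0]
    - [2.5,-0.3,0,0]
    - [2.5,-0.3,0,0]
    - [2.5,-0.3,0,0]
    - [2.5,-0.3,0,0]
    - [2.5,-0.3,0,0]
    - [2,-0.2,0,0]
    - [1,-0.1,0,0]
    - [0,0,0,0]

```text
clock: 19.73
tool_pos: [0.5598, -0.1054, -0.0039]
orientation: [180.0, 0.0, 85.6]
force: [-2.1, -0.2, 1.5]
opening: 0.0441
```

Emit:
jog_arm:
  commands:
    - [-2,0.2,0,0]
    - [-5,0.5,0,0]
    - [-8,0.9,0,0]
    - [-8,0.9,0,0]
    - [-7,0.8,0,0]
    - [-5,0.5,0,0]
    - [-2,0.2,0,0]
    - [0,0,0,0]
    - [0,0,0,0]
    - [0,0,0,0]

```text
clock: 20.57
tool_pos: [0.5229, -0.1013, -0.0038]
orientation: [180.0, -0.0, 85.6]
force: [-0.1, 0.0, -0.2]
opening: 0.044
```

Emit:
jog_arm:
  commands:
    - [0,0,0,0]
    - [0,0,0,0]
    - [0,0,0,0]
    - [0,0,0,0]
    - [0,0,0,0]
    - [0,0,0,0]
    - [0,0,0,0]
    - [0,0,0,0]
    - [0,0,0,0]
    - [0,0,0,0]
  fingers: 87.6

```text
clock: 21.4
tool_pos: [0.5224, -0.1013, -0.0039]
orientation: [180.0, 0.0, 85.6]
force: [-0.3, -0.5, -0.9]
opening: 0.0873
```

Run:
```python
from st import *
combo('14',(0,420,0,560))
s,o=load('side14')
cv2.imwrite('pics/s14.png',cv2.resize(cv2.imread('pics/side14.png')[120:330,220:420],None,fx=2.8,fy=2.8,interpolation=cv2.INTER_CUBIC))
```

```text
TCP store -177.5 1.3 z -3.9 yaw 85.6 F [-0.3 -0.5 -0.9] Fu,Fv -0.3 -0.5 open 0.0873 t 21.4
```

View pics/c14.png

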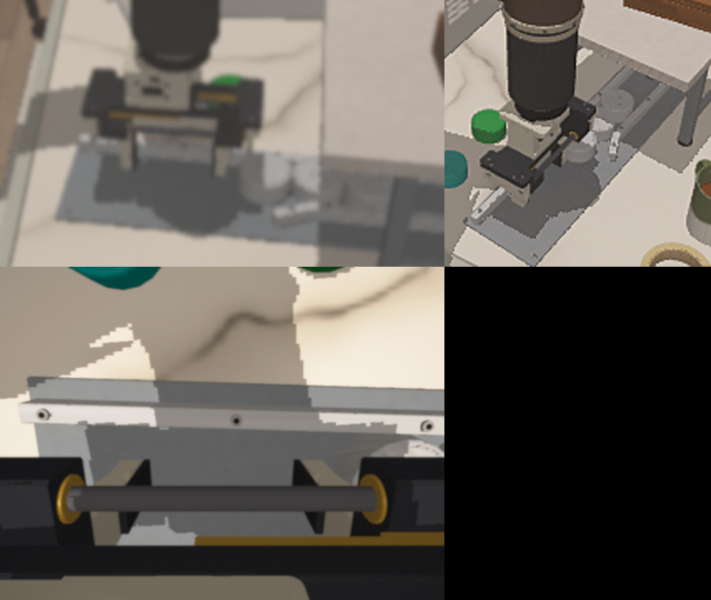

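View pics/s14.png

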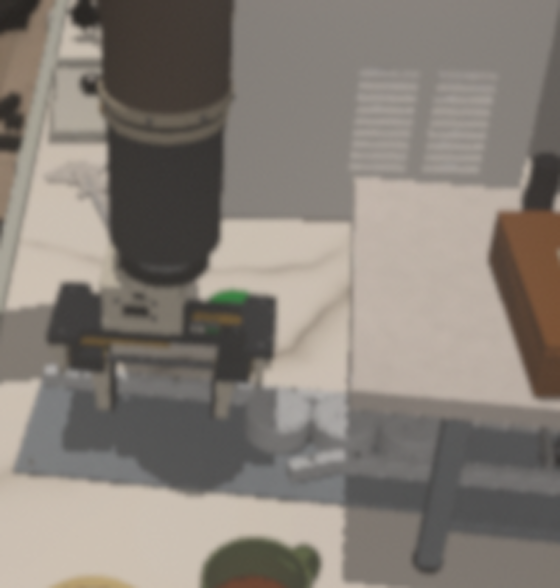

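Run:
```python
from st import *
a=cv2.imread('pics/scene14.png')[130:280,215:345]; b=cv2.imread('pics/side14.png')[190:290,225:345]
a=cv2.resize(a,(390*520//450,520),interpolation=cv2.INTER_CUBIC) if 0 else cv2.resize(a,None,fx=3,fy=3,interpolation=cv2.INTER_CUBIC)
b=cv2.resize(b,None,fx=3.4,fy=3.4,interpolation=cv2.INTER_CUBIC); b=cv2.copyMakeBorder(b,0,a.shape[0]-b.shape[0],0,0,cv2.BORDER_CONSTANT)
cv2.imwrite('pics/ab14.png',np.hstack([a,b])); print(a.shape,b.shape)
```

```text
(450, 390, 3) (450, 408, 3)
```

View pics/ab14.png

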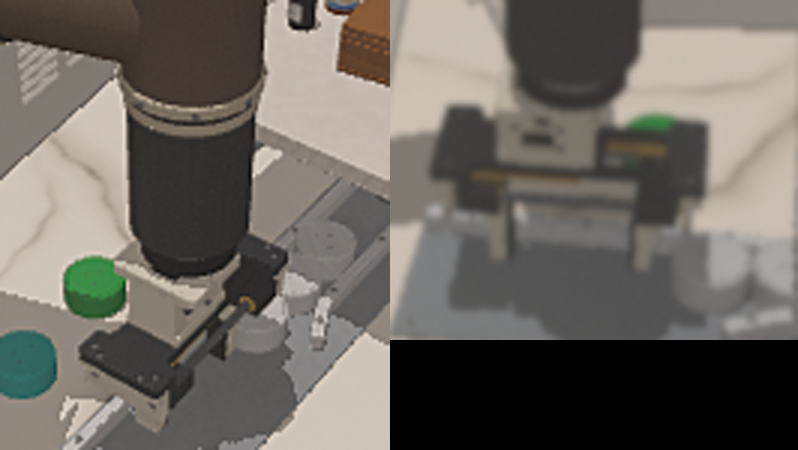

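Run:
```python
from st import *
sc,o=load('scene14'); sd,_=load('side14')
S=lambda x,y:(x/3+215-.3,y/3+130-.3); D=lambda x,y:((x-390)/3.4+225-.3,y/3.4+190-.3)
p=np.array(o['tool_pos'])
def t(n,a,b):
    X,e=tri([(sc,o,S(*a)),(sd,o,D(*b))]); d=X-p; print(n,'rel u,v,z',(d[:2]@u*1000).round(0),(d[:2]@v*1000).round(0),(d[2]*1000).round(0),'abs z',X[2].round(3),np.round(e,1))
t('front blk far top',(245,234),(705,122))
t('rear blk far top',(114,330),(443,106))
t('rear blk far left',(80,352),(443,106))
t('rear finger tip',(153,428),(500,258))
t('coupler left top',(115,262),(505,70))
# flange ring bottom centre approx
print('flange lower ring px', [proj(sd,o,p+[0,0,h])[0].round(1) for h in (.17,.18,.19,.2,.21)], 'side seen bottom', D(572,105), 'edges',D(518,85),D(625,85))
print([proj(sc,o,p+[0,0,h])[0].round(1) for h in (.17,.18,.19,.2,.21)],'scene ring bottom',S(185,277),'edges',S(145,255),S(240,250))
```

```text
front blk far top rel u,v,z 88.0 10.0 145.0 abs z 0.141 [3.7 4. ]
rear blk far top rel u,v,z -90.0 3.0 160.0 abs z 0.156 [1.9 1.8]
rear blk far left rel u,v,z -100.0 32.0 132.0 abs z 0.128 [0.2 0.2]
rear finger tip rel u,v,z -54.0 -3.0 19.0 abs z 0.015 [0.1 0.1]
coupler left top rel u,v,z -49.0 34.0 177.0 abs z 0.173 [3.4 3.3]
flange lower ring px [array([278.4, 219.9]), array([278.4, 216.5]), array([278.4, 213. ]), array([278.5, 209.5]), array([278.5, 206. ])] side seen bottom (278.22941176470584, 220.58235294117645) edges (262.3470588235294, 214.7) (293.8176470588235, 214.7)
[array([278.1, 217.1]), array([278.2, 214. ]), array([278.2, 210.8]), array([278.3, 207.6]), array([278.4, 204.4])] scene ring bottom (276.3666666666667, 222.0333333333333) edges (263.0333333333333, 214.7) (294.7, 213.0333333333333)
```

The body top is at z ≈ 0.13, so it passes under the riser. The wrist flange would only reach the riser edge at TCP x ≈ -59, and I need about -70. Fingertip z = 15 mm clears the 10.3 mm catch. I'll push on with the open leading finger.

Emit:
jog_arm:
  commands:
    - [3,-0.3,0,0]
    - [3,-0.3,0,0]
    - [3,-0.3,0,0]
    - [2,-0.2,0,0]
    - [1.5,-0.2,0,0]
    - [1.5,-0.2,0,0]
    - [2,-0.2,0,0]
    - [2,-0.2,0,0]
    - [2,-0.2,0,0]
    - [2,-0.2,0,0]

```text
clock: 22.38
tool_pos: [0.5436, -0.1037, -0.0042]
orientation: [-179.9, 0.0, 85.6]
force: [-3.4, -0.3, 0.4]
opening: 0.0878
```

Emit:
jog_arm:
  commands:
    - [2.5,-0.3,0,0]
    - [2.5,-0.3,0,0]
    - [2.5,-0.3,0,0]
    - [2.5,-0.3,0,0]
    - [2.5,-0.3,0,0]
    - [2.5,-0.3,0,0]
    - [2.5,-0.2,0,0]
    - [2.5,-0.2,0,0]
    - [2.5,-0.2,0,0]
    - [2.5,-0.2,0,0]

```text
clock: 23.22
tool_pos: [0.5696, -0.1062, -0.004]
orientation: [-180.0, -0.0, 85.6]
force: [-3.8, -0.1, -0.4]
opening: 0.0872
```

Run:
```python
from st import *
combo('15',(100,300,200,560))
```

```text
TCP store -130.0 1.4 z -4.0 yaw 85.6 F [-3.8 -0.1 -0.4] Fu,Fv -3.8 -0.5 open 0.0872 t 23.2167
```

View pics/c15.png

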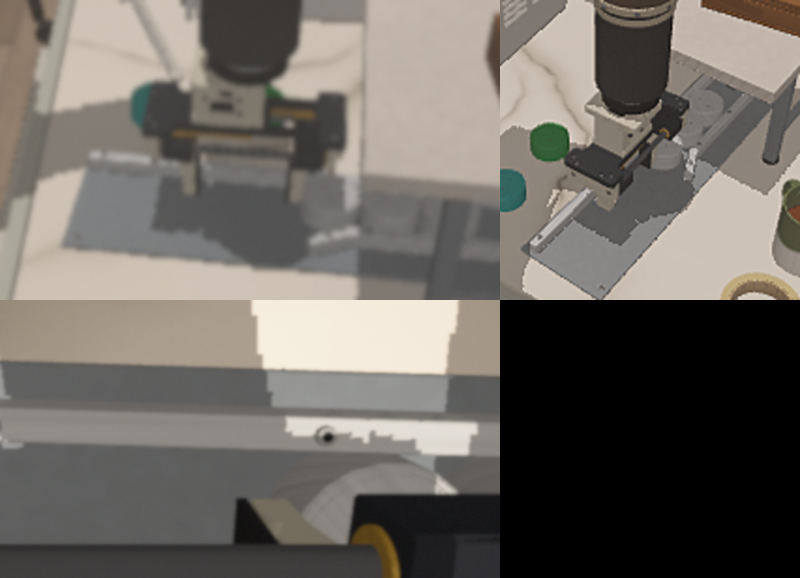

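Emit:
jog_arm:
  commands:
    - [2.5,-0.3,0,0]
    - [2.5,-0.3,0,0]
    - [2.5,-0.3,0,0]
    - [2.5,-0.3,0,0]
    - [2.5,-0.3,0,0]
    - [2.5,-0.3,0,0]
    - [2.5,-0.2,0,0]
    - [2.5,-0.2,0,0]
    - [2.5,-0.2,0,0]
    - [2.5,-0.2,0,0]

```text
clock: 24.2
tool_pos: [0.5944, -0.1089, -0.004]
orientation: [-180.0, 0.0, 85.6]
force: [-3.8, -0.3, -0.1]
opening: 0.0875
```

Emit:
jog_arm:
  commands:
    - [2,-0.2,0,0]
    - [2,-0.2,0,0]
    - [2,-0.2,0,0]
    - [2,-0.2,0,0]
    - [2,-0.2,0,0]
    - [1.5,-0.2,0,0]
    - [1,-0.1,0,0]
    - [1,-0.1,0,0]
    - [1,-0.1,0,0]
    - [0.5,-0.1,0,0]

```text
clock: 25.03
tool_pos: [0.6096, -0.1104, -0.0039]
orientation: [180.0, -0.0, 85.6]
force: [-3.2, -0.4, 0.0]
opening: 0.0872
```

Run:
```python
from st import *
combo('16',(100,300,200,560))
```

```text
TCP store -89.8 1.6 z -3.9 yaw 85.6 F [-3.2 -0.4  0. ] Fu,Fv -3.2 -0.7 open 0.0872 t 25.0333
```

View pics/c16.png

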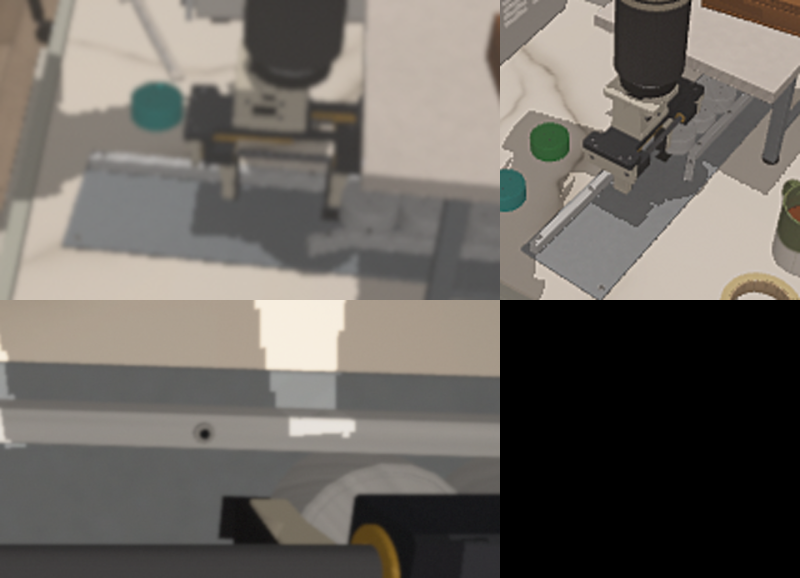

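Emit:
jog_arm:
  commands:
    - [0.6,-0.1,0,0]
    - [0.6,-0.1,0,0]
    - [0.6,0,0,0]
    - [0.6,-0.1,0,0]
    - [0.6,-0.1,0,0]
    - [0.6,-0.1,0,0]
    - [0.6,0,0,0]
    - [0.6,-0.1,0,0]
    - [0.6,-0.1,0,0]
    - [0.6,0,0,0]

```text
clock: 26.02
tool_pos: [0.6154, -0.1111, -0.004]
orientation: [-180.0, 0.0, 85.6]
force: [-3.0, 0.7, -0.3]
opening: 0.0875
```

Emit:
jog_arm:
  commands:
    - [0.4,0,0,0]
    - [0.4,-0.1,0,0]
    - [0.4,0,0,0]
    - [0.4,-0.1,0,0]
    - [0.4,0,0,0]
    - [0.4,-0.1,0,0]
    - [0.4,0,0,0]
    - [0.4,-0.1,0,0]
    - [0.4,0,0,0]
    - [0.4,-0.1,0,0]

```text
clock: 26.85
tool_pos: [0.6194, -0.1116, -0.0039]
orientation: [-180.0, 0.0, 85.6]
force: [-2.7, -0.3, 0.5]
opening: 0.0875
```

Emit:
jog_arm:
  commands:
    - [0.4,0,0,0]
    - [0.4,-0.1,0,0]
    - [0.4,0,0,0]
    - [0.4,-0.1,0,0]
    - [0.4,0,0,0]
    - [0.4,-0.1,0,0]
    - [0.4,0,0,0]
    - [0.4,-0.1,0,0]
    - [0.4,0,0,0]
    - [0.4,-0.1,0,0]

```text
clock: 27.68
tool_pos: [0.6234, -0.1121, -0.0039]
orientation: [180.0, -0.0, 85.6]
force: [-2.6, 0.3, 0.2]
opening: 0.0875
```

Emit:
jog_arm:
  commands:
    - [0.4,0,0,0]
    - [0.4,-0.1,0,0]
    - [0.4,0,0,0]
    - [0.4,-0.1,0,0]
    - [0.4,0,0,0]
    - [0.4,-0.1,0,0]
    - [0.4,0,0,0]
    - [0.4,-0.1,0,0]
    - [0.4,0,0,0]
    - [0.4,0,0,0]

```text
clock: 28.52
tool_pos: [0.6259, -0.1126, -0.004]
orientation: [-179.9, 0.0, 85.6]
force: [-8.8, -0.0, 4.8]
opening: 0.0878
```

Run:
```python
from st import *
combo('17',(100,300,200,560)); print(get_obs()['joint_pos'].round(1))
cv2.imwrite('pics/s17.png',cv2.resize(cv2.imread('pics/side17.png')[140:320,260:440],None,fx=3.2,fy=3.2,interpolation=cv2.INTER_CUBIC))
```

```text
TCP store -73.4 1.2 z -4.0 yaw 85.58 F [-8.8 -0.   4.8] Fu,Fv -8.8 -1.0 open 0.0878 t 28.5167
[  7.3  28.1 -17.5  -0.  -44.5 168.3]
```

View pics/s17.png

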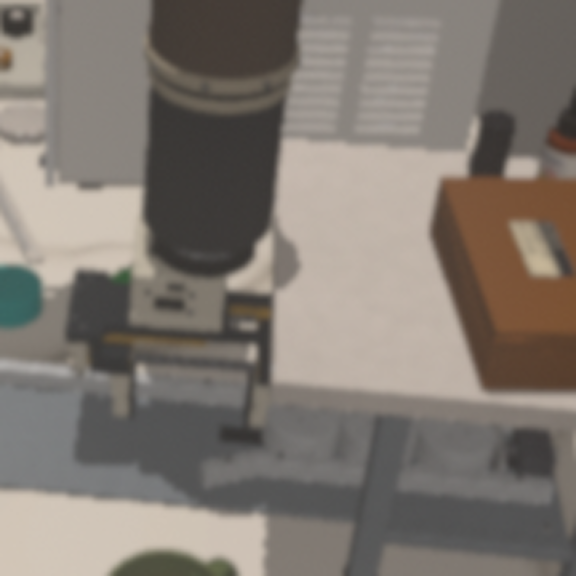

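View pics/scene17.png

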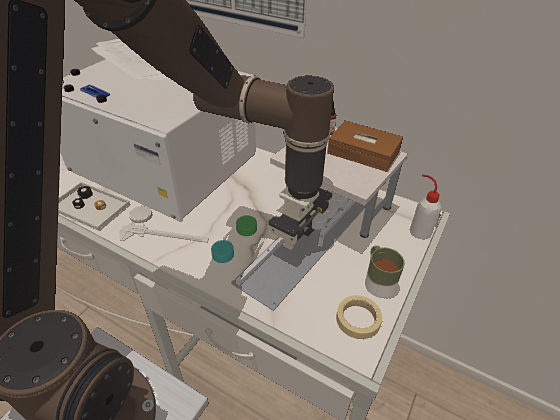

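The force rose from 2.6 N to 8.8 N near TCP x ≈ -75, so the follower is touched. I'll press on gently, about 8–10 mm beyond that touch.

Emit:
jog_arm:
  commands:
    - [0.5,-0.1,0,0]
    - [0.5,0,0,0]
    - [0.5,-0.1,0,0]
    - [0.5,-0.1,0,0]
    - [0.5,0,0,0]
    - [0.4,-0.1,0,0]
    - [0.4,0,0,0]
    - [0.4,-0.1,0,0]
    - [0,0,0,0]
    - [0,0,0,0]

```text
clock: 29.5
tool_pos: [0.6289, -0.1132, -0.0039]
orientation: [-179.8, 0.0, 85.6]
force: [-10.2, 1.4, 6.4]
opening: 0.0874
```

Run:
```python
from st import *
look('18')
```

```text
TCP store -70.3 0.9 z -3.9 yaw 85.58 F [-10.2   1.4   6.4] Fu,Fv -10.3 0.2 open 0.0874 t 29.5
```

Emit:
jog_arm:
  commands:
    - [0.5,-0.1,0,0]
    - [0.5,0,0,0]
    - [0.5,-0.1,0,0]
    - [0.5,0,0,0]
    - [0.5,-0.1,0,0]
    - [0.4,0,0,0]
    - [0.4,0,0,0]
    - [0.2,0,0,0]
    - [0,0,0,0]
    - [0,0,0,0]

```text
clock: 30.38
tool_pos: [0.6316, -0.1136, -0.0041]
orientation: [-179.7, 0.0, 85.6]
force: [-12.3, 1.6, 7.2]
opening: 0.0874
```

Run:
```python
from st import *
combo('19',(100,300,200,560))
cv2.imwrite('pics/s19.png',cv2.resize(cv2.imread('pics/side19.png')[170:310,280:440],None,fx=4,fy=4,interpolation=cv2.INTER_CUBIC))
cv2.imwrite('pics/sc19.png',cv2.resize(cv2.imread('pics/scene19.png')[150:260,250:370],None,fx=5,fy=5,interpolation=cv2.INTER_CUBIC))
```

```text
TCP store -67.5 0.8 z -4.1 yaw 85.56 F [-12.3   1.6   7.2] Fu,Fv -12.4 0.2 open 0.0874 t 30.3833
```

View pics/s19.png

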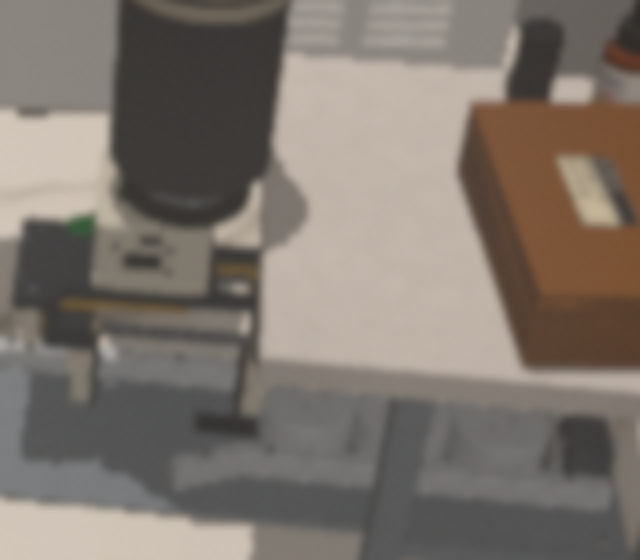

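View pics/sc19.png

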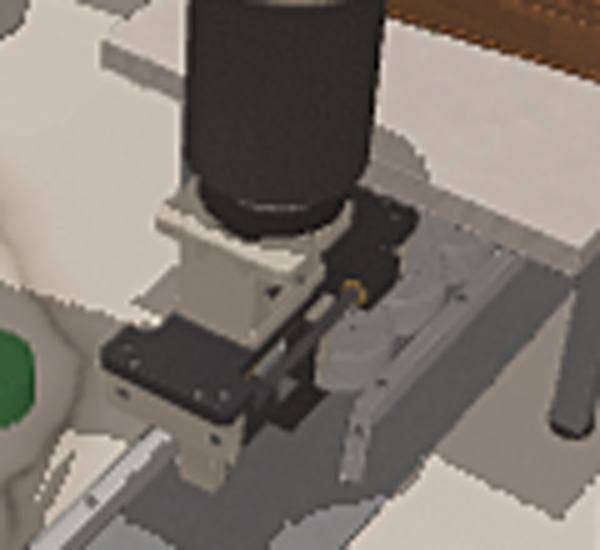

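The tongue area, around (230,422) in the side crop, still looks dark, so the catch is probably still pressed. A little further.

Emit:
jog_arm:
  commands:
    - [0.4,0,0,0]
    - [0.4,0,0,0]
    - [0.4,-0.1,0,0]
    - [0.4,0,0,0]
    - [0.4,0,0,0]
    - [0.2,0,0,0]
    - [0,0,0,0]
    - [0,0,0,0]
    - [0,0,0,0]
    - [0,0,0,0]

```text
clock: 31.37
tool_pos: [0.6333, -0.1138, -0.0041]
orientation: [-179.7, 0.0, 85.6]
force: [-13.6, 0.9, 8.8]
opening: 0.0872
```

Run:
```python
from st import *
combo('20',(100,300,200,560))
a=cv2.resize(cv2.imread('pics/side20.png')[250:300,310:380],None,fx=8,fy=8,interpolation=cv2.INTER_CUBIC)
b=cv2.resize(cv2.imread('pics/side19.png')[250:300,310:380],None,fx=8,fy=8,interpolation=cv2.INTER_CUBIC)
m=np.vstack([b,a]); m=cv2.convertScaleAbs(m,alpha=2); cv2.imwrite('pics/s20.png',cv2.resize(m,None,fx=.75,fy=.75))
a=[cv2.resize(cv2.imread('pics/scene%s.png'%k)[200:250,280:350],None,fx=5.7,fy=5.7,interpolation=cv2.INTER_CUBIC) for k in('19','20')]
cv2.imwrite('pics/sc20.png',cv2.convertScaleAbs(np.hstack(a),alpha=2))
```

```text
TCP store -65.8 0.8 z -4.1 yaw 85.55 F [-13.6   0.9   8.8] Fu,Fv -13.6 -0.5 open 0.0872 t 31.3667
```

View pics/s20.png

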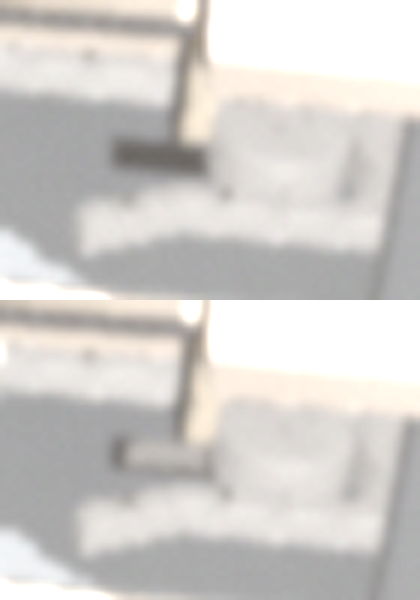

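View pics/sc20.png

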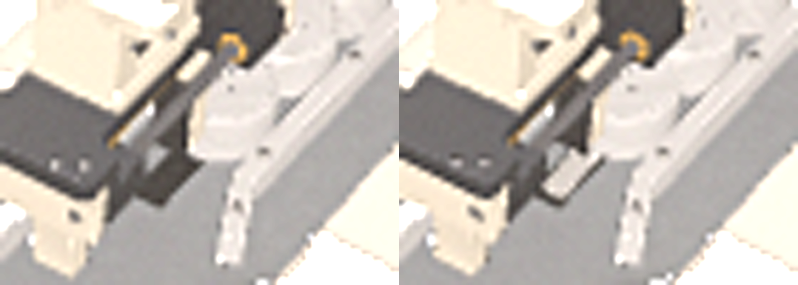

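The tongue now shows light and raised behind the rear piece in both views; it was a dark slot before. The catch has sprung. I'll retreat slowly so the row settles on it.

Emit:
jog_arm:
  commands:
    - [-0.6,0.1,0,0]
    - [-0.6,0.1,0,0]
    - [-0.6,0.1,0,0]
    - [-0.6,0,0,0]
    - [-0.6,0.1,0,0]
    - [-0.6,0.1,0,0]
    - [-0.6,0.1,0,0]
    - [-0.6,0,0,0]
    - [-0.8,0.1,0,0]
    - [-1,0.1,0,0]

```text
clock: 32.35
tool_pos: [0.6318, -0.1125, -0.0033]
orientation: [179.8, -0.0, 85.6]
force: [0.7, 0.5, 0.2]
opening: 0.0871
```

Emit:
jog_arm:
  commands:
    - [-2,0.2,0,0]
    - [-4,0.4,0,0]
    - [-6,0.6,0,0]
    - [-9,1,0,0]
    - [-12,1.3,0,0]
    - [-14,1.5,0,0]
    - [-14,1.5,0,0]
    - [-14,1.5,0,0]
    - [-12,1.3,0,0]
    - [-8,0.9,0,0]

```text
clock: 33.18
tool_pos: [0.5332, -0.1023, -0.0038]
orientation: [-180.0, -0.0, 85.6]
force: [0.0, -1.0, 0.0]
opening: 0.0874
```

Emit:
jog_arm:
  commands:
    - [-6,0.6,0,0]
    - [0,0,8,0]
    - [0,0,15,0]
    - [0,0,20,0]
    - [0,0,20,0]
    - [0,0,20,0]
    - [0,0,20,0]
    - [0,0,15,0]
    - [0,0,8,0]
    - [0,0,0,0]

```text
clock: 34.02
tool_pos: [0.5308, -0.1018, 0.1244]
orientation: [179.8, -0.0, 85.6]
force: [0.6, -0.0, -0.3]
opening: 0.0878
```

Run:
```python
from st import *
look('21'); snap('side','side21.png'); snap('scene','scene21.png')
a=cv2.resize(cv2.imread('pics/side21.png')[235:305,290:450],None,fx=5,fy=5,interpolation=cv2.INTER_CUBIC); cv2.imwrite('pics/s21.png',cv2.convertScaleAbs(a,alpha=1.8))
```

```text
TCP store -169.0 1.7 z 124.4 yaw 85.62 F [ 0.6 -0.  -0.3] Fu,Fv 0.6 0.0 open 0.0878 t 34.0167
```

View pics/s21.png

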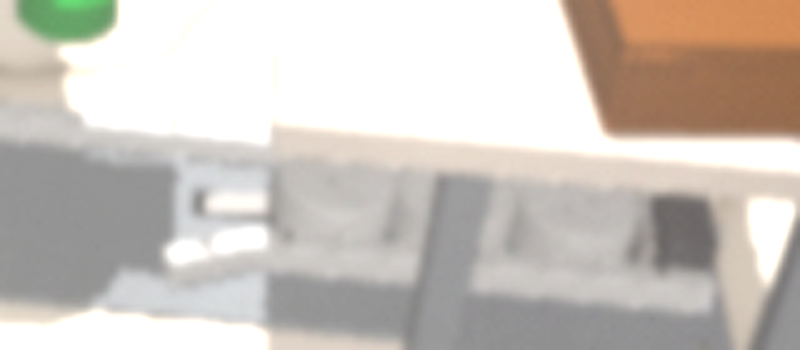

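View pics/scene21.png

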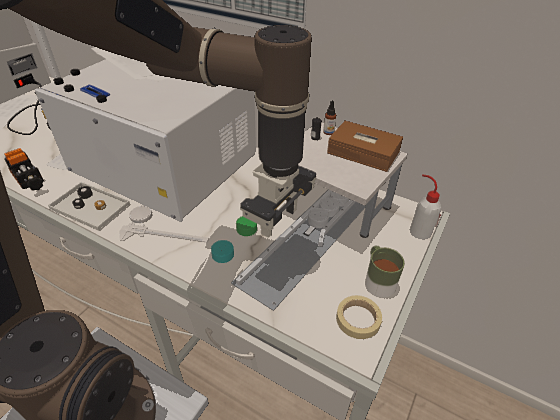

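View pics/w21.png

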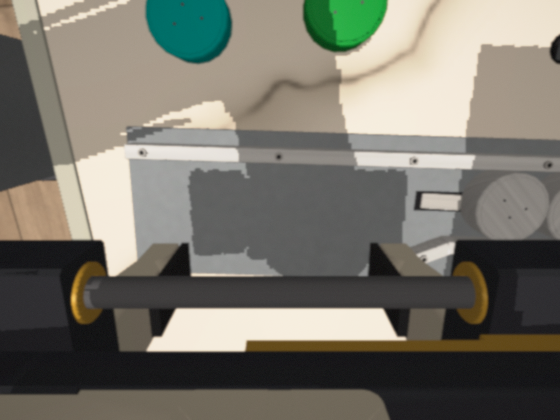

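Run:
```python
from st import *
s,o=load('w21')
im=cv2.imread('pics/w21.png')[160:245,400:560]; cv2.imwrite('pics/w21c.png',cv2.convertScaleAbs(cv2.resize(im,None,fx=5,fy=5,interpolation=cv2.INTER_CUBIC),alpha=1.4))
print('rear top ctr',f(s,o,[(512,208)],.033),'left edge',f(s,o,[(476,210)],.033),'tongue back top',f(s,o,[(461,202)],.0103),'tongue front',f(s,o,[(420,202)],.005))
a,b=load('scene0'),load('scene21')
d=cv2.absdiff(a[0]['image'],b[0]['image']).max(2)
for n,(r0,r1,c0,c1) in {'mug':(240,300,362,410),'tape':(290,345,330,390),'caliper':(215,245,115,205)}.items(): print(n,'changed px',int((d[r0:r1,c0:c1]>40).sum()))
```

```text
rear top ctr [[21.5  2. ]] left edge [[-7.7 -0.6]] tongue back top [[-8.6  0.1]] tongue front [[-42.5  -2.3]]
mug changed px 0
tape changed px 0
caliper changed px 59
```

View pics/w21c.png

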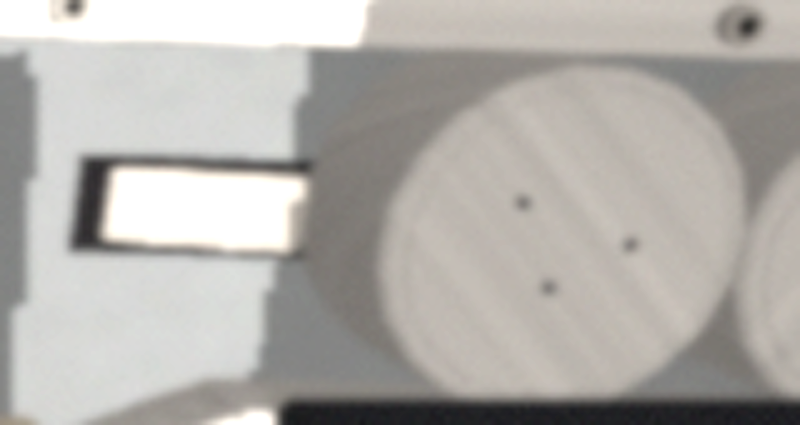

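The rear piece's trailing edge is at x = -7.7 mm, resting against the raised tongue's back face at -8.6 mm, and it touches the middle piece. The mug and tape roll pictures are unchanged. The gripper never came near the caliper, but I'll check the 59 changed pixels there before handing in.

Run:
```python
from st import *
m=[cv2.resize(cv2.imread('pics/scene%s.png'%k)[210:250,110:220],None,fx=7,fy=7) for k in('0','21')]; cv2.imwrite('pics/cal.png',np.vstack(m))
```

```text
(no output)
```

View pics/cal.png

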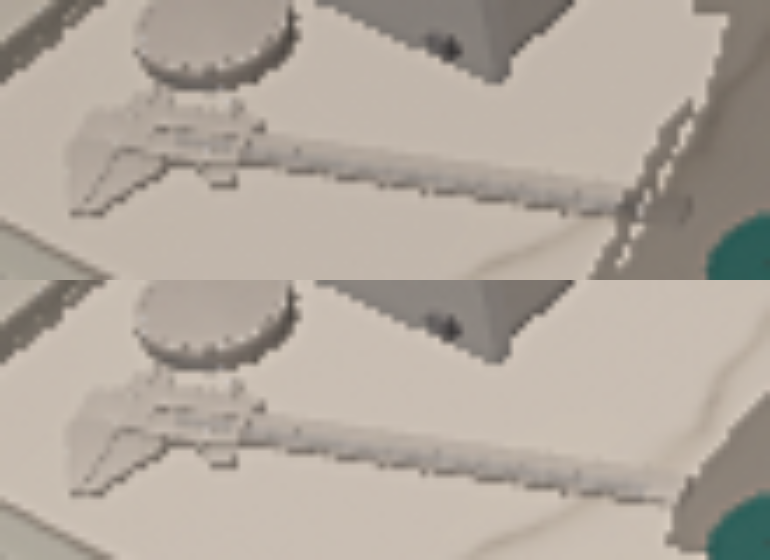

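The caliper hasn't moved; only the arm's shadow has. Handing in.

```bash
python3 -c "
from plant import close_job; print(close_job())"
```

```text
the job is handed in; nothing more can be done
None
```

The three pieces are shut in the lane under the riser, with the catch up behind the last one. I handed the job in at about 34 s of the 67 s allowed, with the gripper clear of everything.

**What I did:**
- I pressed the three pieces sideways against the straight-edge with the finger sides, up to 14 N.
- I then closed the row up from behind and pushed it along the rail as one row, at 3–5 N.
- The last stretch used the leading finger of the fully open gripper, under the riser. The follower was met at about 9 N, and the catch sprang up at about 13.6 N of measured push, friction included.
- Between the two pushing stages I backed the fingers off once to open them. The row stood still meanwhile.

**Last checks:**
- **Catch:** all three cameras showed the tongue raised. The wrist view put the rear piece's trailing edge at x = -7.7 mm, right at the tongue's back face at -8.6 mm.
- **Row:** the rear piece is at y = +2.0 mm, on the straight-edge, and touches the middle piece.
- **Bystanders:** the mug, tape roll and caliper are unmoved. The pixels that changed near the caliper were only the arm's shadow.

**What disagreed:**
- The fingertips end about 19 mm above the reported TCP, although the interface text puts the TCP at their very end. The cameras and a no-contact test both showed this, so I allowed for it.
- The finger also pressed down on the rear piece with up to 9 N at the end of the push, going by the force reading. No piece looked lifted or tipped in the pictures.

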